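Carrots into the pot with the flat scoop, then set the hob

TASK

Put all the carrot chunks from the chopping board onto the flat scoop where it stands on the counter, carry them to the hob together on the scoop and tip them into the pot, keeping the scoop level at all times except while tipping over the pot. Set the empty scoop back flat on the bare counter. Only once all the carrots are in the pot, turn the hob knob from off until its pointer is at the green mark; do not shove the pot or disturb the spray bottle, the salt jar or the mug.

Things in the scene. Friction and masses are not known exactly. Their poses are not given: they have to be found in the camera images.
- carrot0: orange carrot chunk, an eight-sided prism with flat ends, 29 mm across the flats, 34 mm tall, about 25 g, standing upright on the chopping board at the start; origin at its centre, z along its length. Four to six of the six chunks are present
- carrot1: orange carrot chunk, an eight-sided prism with flat ends, 29 mm across the flats, 34 mm tall, about 25 g, standing upright on the chopping board at the start; origin at its centre, z along its length. Four to six of the six chunks are present
- carrot2: orange carrot chunk, an eight-sided prism with flat ends, 29 mm across the flats, 34 mm tall, about 25 g, standing upright on the chopping board at the start; origin at its centre, z along its length. Four to six of the six chunks are present
- carrot3: orange carrot chunk, an eight-sided prism with flat ends, 29 mm across the flats, 34 mm tall, about 25 g, standing upright on the chopping board at the start; origin at its centre, z along its length. Four to six of the six chunks are present
- carrot4: orange carrot chunk, an eight-sided prism with flat ends, 29 mm across the flats, 34 mm tall, about 25 g, standing upright on the chopping board at the start; origin at its centre, z along its length. Four to six of the six chunks are present
- carrot5: orange carrot chunk, an eight-sided prism with flat ends, 29 mm across the flats, 34 mm tall, about 25 g, standing upright on the chopping board at the start; origin at its centre, z along its length. Four to six of the six chunks are present
- board: light wooden chopping board, 250 (x) x 230 (y) x 12 mm, fixed; origin at the centre of its underside on the counter
- scoop: flat aluminium scoop like a small dustpan, 0.24 kg: floor 150 (x) x 136 (y) x 3 mm, side walls 36 mm high, back wall 50 mm high at x -75 mm, walls 3 mm thick; open at the front, +x. Straight yellow handle from x -75 to -190 mm, 20 mm wide, 18 mm high, centre line 45 mm above the underside. Origin: centre of the floor's underside, z up. Chunks slide off when it is tipped 30 to 40 degrees
- scoop_mouth (a point): middle of the scoop's open front edge, on the floor's upper face (scoop frame x +75, z +3 mm); axes as the scoop
- scoop_grip (a point): point on the centre line of the scoop's yellow handle, 35 mm behind the back wall (scoop frame x -110, z +45 mm), good to grip across the handle; axes as the scoop
- hob: black glass hob with printed rings, 510 (x) x 290 (y) x 6 mm, fixed on the counter; origin at the centre of its underside. Carries the pot and the knob
- pot_rim (a point): centre of the mouth of the steel cooking pot: round, upright, 90 mm tall, walls 4 mm, about 188 mm inside diameter, inner floor 85 mm below this point; two side handles below the rim reach to 134 mm from its axis; loose, 1.3 kg, standing on the hob; z up
- knob (a joint): angle of the hob knob, rad: 0 is off, grows as it is turned clockwise seen from above, up to 2.6; it stays where it is left (light friction, about 0.04 N m)
- knob_grip (a point): point on the knob's vertical axis at the height to grip: the knob is a black disc (radius 24 mm) with an upright bar on top, 46 mm long along x, 14 mm thick (y) and 32 mm high, whose top is 7 mm above this point; the disc's top is 23 mm below it. The pointer is the end of the bar at -x, with a white line. Turns with the knob
- mark: bright green mark on the steel dial round the knob, the wanted setting, 0.6 to 1.4 rad clockwise from off; fixed. Origin on the knob's axis, z up; the mark itself lies 31 mm from the axis at -x. The pointer is at the mark when the knob's x axis is parallel to the mark's x axis
- spray: white bottle with blue cap, 66 mm diameter, 160 mm tall, a bystander; origin at the centre of its underside
- salt: glass jar with steel cap, 60 mm diameter, 85 mm tall, a bystander; origin at the centre of its underside
- mug: blue mug, 80 mm diameter, 90 mm tall, handle at +y, a bystander; origin at the centre of its underside

How it is judged:
On the way, in this order (a step that is already met when the one before it is completed fails the run):
1. every carrot chunk is on the scoop, which stands flat on the counter (x of carrot0 in the frame of scoop between -0.078 and 0.078 m and y of carrot0 in the frame of scoop between -0.068 and 0.068 m and z of carrot0 in the frame of scoop between 0 and 0.075 m and x of carrot1 in the frame of scoop between -0.078 and 0.078 m and y of carrot1 in the frame of scoop between -0.068 and 0.068 m and z of carrot1 in the frame of scoop between 0 and 0.075 m and x of carrot2 in the frame of scoop between -0.078 and 0.078 m and y of carrot2 in the frame of scoop between -0.068 and 0.068 m and z of carrot2 in the frame of scoop between 0 and 0.075 m and x of carrot3 in the frame of scoop between -0.078 and 0.078 m and y of carrot3 in the frame of scoop between -0.068 and 0.068 m and z of carrot3 in the frame of scoop between 0 and 0.075 m and x of carrot4 in the frame of scoop between -0.078 and 0.078 m and y of carrot4 in the frame of scoop between -0.068 and 0.068 m and z of carrot4 in the frame of scoop between 0 and 0.075 m and x of carrot5 in the frame of scoop between -0.078 and 0.078 m and y of carrot5 in the frame of scoop between -0.068 and 0.068 m and z of carrot5 in the frame of scoop between 0 and 0.075 m and angle between scoop's own z axis and vertical below 0.09 rad and height (world z) of scoop below 0.005 m), for 0.2 s.
2. the scoop, still level (within 17 degrees) and with every chunk on it, is brought above and up to the pot (its mouth within 200 mm of the pot's axis, more than 50 mm above the counter) (x of carrot0 in the frame of scoop between -0.078 and 0.078 m and y of carrot0 in the frame of scoop between -0.068 and 0.068 m and z of carrot0 in the frame of scoop between 0 and 0.075 m and x of carrot1 in the frame of scoop between -0.078 and 0.078 m and y of carrot1 in the frame of scoop between -0.068 and 0.068 m and z of carrot1 in the frame of scoop between 0 and 0.075 m and x of carrot2 in the frame of scoop between -0.078 and 0.078 m and y of carrot2 in the frame of scoop between -0.068 and 0.068 m and z of carrot2 in the frame of scoop between 0 and 0.075 m and x of carrot3 in the frame of scoop between -0.078 and 0.078 m and y of carrot3 in the frame of scoop between -0.068 and 0.068 m and z of carrot3 in the frame of scoop between 0 and 0.075 m and x of carrot4 in the frame of scoop between -0.078 and 0.078 m and y of carrot4 in the frame of scoop between -0.068 and 0.068 m and z of carrot4 in the frame of scoop between 0 and 0.075 m and x of carrot5 in the frame of scoop between -0.078 and 0.078 m and y of carrot5 in the frame of scoop between -0.068 and 0.068 m and z of carrot5 in the frame of scoop between 0 and 0.075 m and angle between scoop's own z axis and vertical below 0.3 rad and height (world z) of scoop above 0.05 m and horizontal distance between scoop_mouth and pot_rim below 0.2 m), for 0.1 s.
3. every chunk is in the pot (horizontal distance between each of carrot0, carrot1, carrot2, carrot3, carrot4, carrot5 and pot_rim below 0.095 m and z of each of carrot0, carrot1, carrot2, carrot3, carrot4, carrot5 in the frame of pot_rim below -0.015 m), for 0.2 s.
4. the knob's pointer is at the green mark (angle between the x axis of knob_grip and the x axis of mark, either way round below 0.13 rad), for 0.2 s.
At the end, for the whole second after the job is handed in: Every chunk lies in the pot (more than 15 mm below its rim), the pot upright; the scoop lies flat (within 5 degrees) and still on the bare counter, not on the hob or the board; the knob's pointer is within 7 degrees of the green mark (all of step 3 and angle between each of scoop, pot_rim's own z axis and vertical below 0.09 rad and height (world z) of scoop below 0.005 m and linear speed of scoop below 0.02 m/s and angle between the x axis of knob_grip and the x axis of mark, either way round below 0.13 rad); the robot touches nothing.
It fails at once if the scoop is tilted more than 25 degrees while its mouth is not over the pot (more than 170 mm from the pot's axis) (angle between scoop's own z axis and vertical above 0.44 rad and horizontal distance between scoop_mouth and pot_rim above 0.17 m).
It fails at once if the pot is shoved more than 40 mm or tipped (distance of pot_rim from where it was at the start of the episode above 0.04 m or angle between pot_rim's own z axis and vertical above 0.26 rad).
It fails at once if a bystander (spray bottle, salt jar, mug) is moved more than 30 mm or knocked over (distance of any of spray, salt, mug from where it was at the start of the episode above 0.03 m or angle between any of spray, salt, mug's own z axis and vertical above 0.4 rad).
Of carrot0, carrot1, carrot2, carrot3, carrot4, carrot5 only 4 to 6 are there at a start; the rules pass over those that are not, and their reading is None.
At some moment in a run one of carrot0, carrot1, carrot2, carrot3, carrot4, carrot5 may be knocked a few centimetres aside while the robot is not near it.
It also fails if it takes over 210 s, if anything falls off the work surface, if the arm or the gripper's body presses on something with over 40 N, if the wrist force passes 120 N, or if a joint passes its speed limit or range.

ROBOT

A 7-joint arm with a two-finger parallel gripper is mounted at the origin on the work surface. World frame = base frame: x ahead of the robot, y to its left, z up, the work surface at z = 0. Lengths are in m, angles in rad, forces in N, time in s.
With the tool pointing down it reaches from about 0.4 to 0.85 m from the base axis. Payload 10.4 kg.
Tool frame: the origin (TCP) lies at the very end of the fingers, on their centre line; the grasp point (between the pads) lies 19 mm behind it (env.grip_point_offset is the z of the grasp point in the tool frame, in m); z points along the fingers, y is the direction in which the jaws open and shut (so a half turn about z gives the same grasp; the last joint's range is limited). The gripper opens to 87 mm and grips with 3 to 60 N. Pads are 19 mm wide; open, the fingers measure 117 mm over their backs; the gripper's body (75 mm by 190 mm) begins 51 mm behind the grasp point.
Start: joints at [-1.256, 0.332, -0.065, 1.46, 0.022, 1.35, -0.088], TCP at [0.207, 0.59, 0.223] pointing down, gripper open.
Joint ranges: [-2.6, 2.6], [-0.5, 2.12], [-1.47, 1.34], [0.16, 2.42], [-1.27, 4.41], [0.06, 2.06], [-2.6, 2.6]. Speed limits (rad/s): [2.22, 2.22, 2.79, 2.79, 3.14, 3.14, 3.14].

INTERFACE

Orientations are given as a rotation vector (axis times angle).
In Python, from cell import env gives the robot as it stands. The module is installed in compiled form; this text tells all that it offers.
- The arm moves only by the tool drive_tool, never from a script. Its arguments are lists of equal length, an entry for each row: "translation": the shift along the tool's x, y, z in mm, a list of three; "delta_rot": the turn, a rotation vector about the tool's x, y, z in degrees, a list of three; "hand": the closure, from 0 (fully open) to 1 (shut). In form: {"translation": [[dx, dy, dz], ...], "delta_rot": [[wx, wy, wz], ...], "hand": [hand, ...]}. A call has 1 to 12 rows; each row shifts and turns the commanded pose from where the row before left it, along the tool's axes as they then stand; what a row does not reach is not made up. A row lasts 1/12 s, in which the tool goes at most 41.7 mm and 7.16 degrees, less where a joint would pass 70% of its speed; a pose out of reach is approached as far as the arm can. A call with a gripper value outside its range is refused whole. The fingers move at their own pace and stop on an object; "newtons" is the grip in N (left out, the last holds). Time passes only in rows, so rows that do not move let the fingers close. It gives the time, the measured TCP pose, the force and the opening at its end, in the units of the state.
- env.sense(): the state, without advancing time (a new reading comes with each control period).
- env.snapshot(name): name is "scene" or "top" or "wrist"; returns the picture (400x640x3 uint8, blue, green, red); there is no depth.
- env.camera_params(name): a dict with "K" (3x3 intrinsics, pixels), "position" and "orientation" of the camera in the world; the wrist camera has in their place "hand_eye" (4x4, takes a point from camera to tool coordinates, whose origin is the TCP and whose axes are the flange's). Camera axes: x right, y up, looking along -z (the intrinsics and any distortion apply to the point x, -y, -z); pixel columns grow to the right and rows downward; lengths in m; the calibration is good to about 2 mm. A picture is of the moment at which its call begins: read the wrist's pose just before it. camera_params takes no time and is no camera call.
- env.finish_job(): hands the job in, once; it reports no verdict.
The state is a dict: "time": time; "joint_positions": joint angles; "joint_velocities": joint speeds; "effort": joint torques, N m; "position": TCP position; "orientation": TCP orientation; "ft_force": force on the tool from outside, world axes, zero at the start; "moment": the same for the moment, N m; "opening": finger opening in m.
Only numpy, scipy, OpenCV 4.12 (cv2) and the standard library are available. Lean on these libraries where they do the work, as an engineer would, in place of code of your own. Each camera call takes 0.05 s, during which the arm holds its last target. There are 200 camera calls.

## Working session

There is one attempt and no reset: what is moved stays moved. The work goes in short steps, Python scripts to look and compute and a tool call to move; the robot and the scene stay as the last step left them, time stands still between calls to the robot, and variables do not carry over. Pictures are saved under pics/ and viewed, about 12 in all and at most 16, crops included, and the job is handed in when it is done.

Besides the shell and the picture viewer there is one more tool, called after ">>>" as name(argument=value, ...) on one line, values as JSON. drive_tool: Moves the arm, as the interface text tells. Its arguments: {"type":"object","properties":{"translation":{"type":"array"},"delta_rot":{"type":"array"},"hand":{"type":"array"},"newtons":{"type":"number"}},"required":["translation","delta_rot","hand"]}

```bash
mkdir -p pics; cat > h.py <<'E'
import numpy as np,cv2
from scipy.spatial.transform import Rotation as R
from cell import env
def snap(name,fn,crop=None,scale=1):
    im=env.snapshot(name); cv2.imwrite('pics/raw_'+fn,im)
    if crop: im=im[crop[1]:crop[3],crop[0]:crop[2]]
    if scale!=1: im=cv2.resize(im,None,fx=scale,fy=scale,interpolation=cv2.INTER_CUBIC)
    cv2.imwrite('pics/'+fn,im)
def cam(name,st=None):
    p=env.camera_params(name); K=np.array(p['K'])
    if 'hand_eye' in p:
        st=st or env.sense(); T=np.eye(4);T[:3,:3]=R.from_rotvec(st['orientation']).as_matrix();T[:3,3]=st['position']
        T=T@np.array(p['hand_eye']); return K,T[:3,:3],T[:3,3],p
    o=np.array(p['orientation']); Rm=o if o.shape==(3,3) else R.from_rotvec(o).as_matrix()
    return K,Rm,np.array(p['position']),p
def w(name,uv,z,c=None):
    "pixels -> world at height z"
    K,Rm,t,p=c or cam(name); uv=np.atleast_2d(np.array(uv,float))
    d=np.c_[uv,np.ones(len(uv))]@np.linalg.inv(K).T; d[:,1]*=-1; d[:,2]*=-1
    d=d@Rm.T; s=(z-t[2])/d[:,2]; return t+d*s[:,None]
def px(name,P,c=None):
    K,Rm,t,p=c or cam(name); q=(np.atleast_2d(P)-t)@Rm; q=q*[1,-1,-1]; q=q@K.T; return q[:,:2]/q[:,2:]
E
python3 - <<'E'
from h import *
for n in('top','scene','wrist'):print(n,env.camera_params(n))
s=env.sense();print(s)
snap('top','t0.png');snap('scene','s0.png')
E
```

```text
top {'K': array([[423.80355448,   0.        , 319.55975801],
       [  0.        , 423.80355448, 198.00758444],
       [  0.        ,   0.        ,   1.        ]]), 'position': array([ 0.51512361, -0.02980879,  1.34335504]), 'orientation': array([ 0.04914398, -0.05837556, -1.5541848 ])}
scene {'K': array([[394.99208142,   0.        , 318.53148076],
       [  0.        , 394.99208142, 202.00392239],
       [  0.        ,   0.        ,   1.        ]]), 'position': array([ 1.2292122 , -0.37064663,  0.61439558]), 'orientation': array([0.83543978, 0.50376625, 0.97456738])}
wrist {'K': array([[295.67096747,   0.        , 314.83020252],
       [  0.        , 295.67096747, 200.81637861],
       [  0.        ,   0.        ,   1.        ]]), 'hand_eye': array([[ 9.05865219e-04,  9.69611738e-01,  2.44647208e-01,
         6.64670684e-02],
       [ 9.99999573e-01, -9.22838427e-04, -4.52482628e-05,
         8.64850168e-04],
       [ 1.81896598e-04,  2.44647144e-01, -9.69612160e-01,
        -1.62030566e-01],
       [ 0.00000000e+00,  0.00000000e+00,  0.00000000e+00,
         1.00000000e+00]])}
{'time': 0.0, 'joint_positions': array([-1.25557023,  0.33288468, -0.06468442,  1.46093333,  0.02163721,
        1.34993671, -0.08852305]), 'joint_velocities': array([-2.94142143e-04, -7.07125940e-04, -4.07248272e-05,  1.74445407e-04,
        1.96103508e-03,  6.01711545e-04,  4.43716227e-04]), 'effort': array([-1.39863372e-03, -6.23261046e+01,  2.43294012e-02, -3.89906466e+01,
       -6.11974834e-02,  3.98310309e-02,  1.01811256e-04]), 'position': array([0.20704401, 0.58928949, 0.22174975]), 'orientation': array([-5.28126604e-01, -3.09674370e+00,  2.29221357e-03]), 'ft_force': array([ 1.52171558, -0.95829536,  0.30196702]), 'moment': array([-0.02695394, -0.01332755, -0.01315059]), 'opening': 0.08709794393645023}
```

View pics/t0.png

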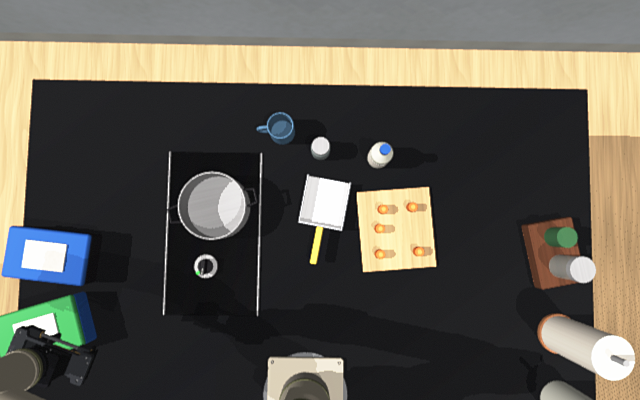

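View pics/s0.png

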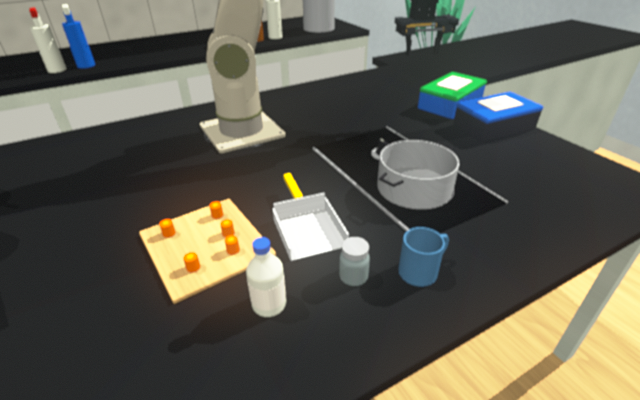

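Top view: five chunks at about (382,209), (411,206), (379,228), (379,254), (418,251). The scoop is at (326,203) with its mouth up (+x), the pot at (212,205), the knob at (205,266). Mug, salt and spray stand behind, at x beyond the scoop.

```bash
python3 - <<'E'
from h import *
im=cv2.imread('pics/raw_t0.png');hsv=cv2.cvtColor(im,cv2.COLOR_BGR2HSV)
def blobs(lo,hi,z,mn):
    m=cv2.inRange(hsv,lo,hi);n,l,s,c=cv2.connectedComponentsWithStats(m)
    for i in range(1,n):
        if s[i,4]>=mn and 290<c[i,0]<450 and 150<c[i,1]<290: print(c[i].round(1),s[i],w('top',c[i],z)[0].round(4))
print('carrot');blobs((5,190,120),(14,255,255),.035,15)
print('yellow');blobs((22,120,80),(35,255,255),.05,20)
print('pot',w('top',[[213,205]],.096),'knob',w('top',[[205,266]],.02))
print('scoop corners floor',w('top',[[310,177],[350,182],[340,230],[300,224]],.03).round(3))
print('salt,mug,spray',w('top',[[320,148],[282,125],[380,155]],.09).round(3))
print('board',w('top',[[357,191],[430,187],[437,266],[362,272]],.012).round(3))
st=env.sense();print(R.from_rotvec(st['orientation']).as_matrix().round(3))
big=cv2.resize(im[140:300,150:450],None,fx=2.6,fy=2.6,interpolation=cv2.INTER_CUBIC);cv2.imwrite('pics/t0c.png',big)
E
```

```text
carrot
yellow
[315.7 245.1] [309 226  14  39 281] [ 0.4606 -0.0274  0.05  ]
pot [[0.57519742 0.27666983 0.096     ]] knob [[0.38978291 0.31381218 0.02      ]]
scoop corners floor [[ 0.671 -0.006  0.03 ]
 [ 0.657 -0.131  0.03 ]
 [ 0.507 -0.102  0.03 ]
 [ 0.524  0.022  0.03 ]]
salt,mug,spray [[ 0.751 -0.035  0.09 ]
 [ 0.819  0.08   0.09 ]
 [ 0.733 -0.215  0.09 ]]
board [[ 0.631 -0.155  0.012]
 [ 0.647 -0.385  0.012]
 [ 0.4   -0.407  0.012]
 [ 0.378 -0.173  0.012]]
[[-0.943  0.331 -0.   ]
 [ 0.331  0.943 -0.001]
 [-0.    -0.001 -1.   ]]
```

View pics/t0c.png

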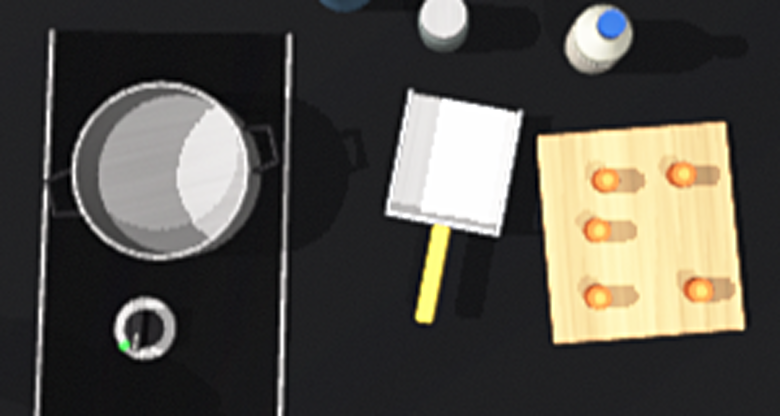

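Five chunks are confirmed, and the green mark sits down-left of the knob, at crop (124,346). I'll refine positions from above with the wrist camera, after moving there via a waypoint.

```bash
cat >> h.py <<'E'
def Rt(phi_deg,pitch=0):
    "tool: x=-scoop x, y=scoop y, z down; pitch>0: fingers swing forward"
    f=np.radians(phi_deg); M=np.array([[-np.cos(f),-np.sin(f),0],[-np.sin(f),np.cos(f),0],[0,0,-1.]]).T
    return M@R.from_rotvec([0,-np.radians(pitch),0]).as_matrix()
def go(P,M=None,p0=None,R0=None):
    st=env.sense(); p0=np.array(st['position'] if p0 is None else p0); R0=R.from_rotvec(st['orientation']).as_matrix() if R0 is None else R0
    d=R0.T@(np.array(P)-p0)*1000; rv=np.zeros(3) if M is None else np.degrees(R.from_matrix(R0.T@M).as_rotvec())
    print('d',d.round(1),'len',round(float(np.linalg.norm(d)),1),'rot',rv.round(2)); return np.array(P),(R0 if M is None else M)
E
python3 - <<'E'
from h import *
c=np.array([[606,178],[683,174],[598,230],[600,296],[701,290]])/2.6+[150,140]
print(w('top',c,.046).round(4))
print('pot',w('top',np.array([160,171])/2.6+[150,140],.096),'knob',w('top',np.array([145,328])/2.6+[150,140],.02))
R1=Rt(-11)
p,M=go([.45,.2,.35],R1)
go([.5,-.2,.42],R1,p,M)
E
```

```text
[[ 0.5753 -0.232   0.046 ]
 [ 0.5815 -0.3229  0.046 ]
 [ 0.514  -0.2229  0.046 ]
 [ 0.437  -0.2257  0.046 ]
 [ 0.4458 -0.3441  0.046 ]]
pot [[0.5728638  0.28088725 0.096     ]] knob [[0.38934764 0.31142306 0.02      ]]
d [-358.3 -287.  -127.8] len 476.5 rot [-0.07 -0.   -8.35]
d [-125.4 -383.1  -70. ] len 409.1 rot [0. 0. 0.]
```

>>> drive_tool(translation=[[-29.9, -23.9, -10.6], [-29.9, -23.9, -10.6], [-29.9, -23.9, -10.6], [-29.9, -23.9, -10.6], [-29.9, -23.9, -10.6], [-29.9, -23.9, -10.6], [-29.9, -23.9, -10.6], [-29.9, -23.9, -10.6], [-29.9, -23.9, -10.6], [-29.9, -23.9, -10.6], [-29.9, -23.9, -10.6], [-29.9, -23.9, -10.6]], delta_rot=[[0, 0, 0], [0, 0, 0], [0, 0, 0], [0, 0, 0], [0, 0, 0], [0, 0, 0], [0, 0, 0], [0, 0, 0], [0, 0, 0], [0, 0, 0], [0, 0, 0], [0, 0, 0]], hand=[0, 0, 0, 0, 0, 0, 0, 0, 0, 0, 0, 0])

```text
time: 1.1
position: [0.4511, 0.1983, 0.3502]
orientation: [-0.528, -3.097, -0.0]
ft_force: [0.9, 1.1, 0.1]
opening: 0.087
```

>>> drive_tool(translation=[[0, 0, 0], [0, 0, 0], [-12.5, -38.3, -7], [-12.5, -38.3, -7], [-12.5, -38.3, -7], [-12.5, -38.3, -7], [-12.5, -38.3, -7], [-12.5, -38.3, -7], [-12.5, -38.3, -7], [-12.5, -38.3, -7], [-12.5, -38.3, -7], [-12.5, -38.3, -7]], delta_rot=[[0, 0, -4.2], [0, 0, -4.2], [0, 0, 0], [0, 0, 0], [0, 0, 0], [0, 0, 0], [0, 0, 0], [0, 0, 0], [0, 0, 0], [0, 0, 0], [0, 0, 0], [0, 0, 0]], hand=[0, 0, 0, 0, 0, 0, 0, 0, 0, 0, 0, 0])

```text
time: 2.1
position: [0.5002, -0.2014, 0.4202]
orientation: [0.299, 3.127, 0.001]
ft_force: [1.5, 0.4, 0.1]
opening: 0.0871
```

>>> drive_tool(translation=[[0, 0, 0], [0, 0, 0], [0, 0, 0]], delta_rot=[[0, 0, 0], [0, 0, 0], [0, 0, 0]], hand=[0, 0, 0])

```text
time: 2.35
position: [0.5006, -0.1992, 0.4192]
orientation: [-0.3, -3.126, -0.0]
ft_force: [0.1, 0.5, 0.2]
opening: 0.0866
```

```bash
python3 - <<'E'
from h import *
s=env.sense();print(s['position'],s['joint_positions'].round(2))
snap('wrist','w0.png',None,1.25)
im=cv2.imread('pics/raw_w0.png');hsv=cv2.cvtColor(im,cv2.COLOR_BGR2HSV);print(im[200,320])
C=cam('wrist',s)
for lo,hi,z in(((3,150,150),(16,255,255),.046),((20,120,80),(35,255,255),.054)):
    m=cv2.inRange(hsv,lo,hi);n,l,st,c=cv2.connectedComponentsWithStats(m)
    for i in range(1,n):
        if st[i,4]>40: print(c[i].round(1),st[i],w('wrist',c[i],z,C)[0].round(4))
E
```

```text
[ 0.50056977 -0.1991527   0.4191946 ] [-0.37  0.12  0.76  1.35 -0.08  1.71  1.75]
[185 241 254]
[295.9 132.5] [288 124  16  15  77] [ 0.4394 -0.2204  0.046 ]
[234.2 149.5] [224 142  19  16 148] [ 0.4475 -0.3349  0.046 ]
[304.4 172.4] [297 166  15  15  96] [ 0.5118 -0.2198  0.046 ]
[306.  203.2] [299 197  15  16 122] [ 0.5692 -0.2283  0.046 ]
[261.6 216.1] [253 209  17  17 162] [ 0.5779 -0.3158  0.046 ]
[407.  118.8] [400  89  17  68 572] [ 0.453  -0.0278  0.054 ]
[294.5 131.4] [291 128   8   8  42] [ 0.4371 -0.222   0.054 ]
[230.7 149.9] [227 146   8   9  50] [ 0.4469 -0.339   0.054 ]
[304.4 174.7] [301 171   8   8  43] [ 0.5148 -0.2201  0.054 ]
[134.1 268.4] [132 257   6  25  70] [ 0.6326 -0.5828  0.054 ]
```

View pics/w0.png

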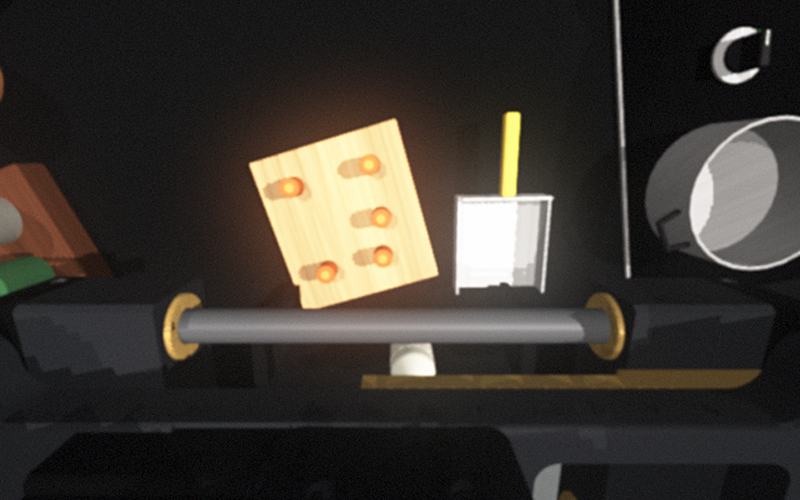

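The wrist view shows all five chunks on the board at about (290,187), (370,164), (381,217), (383,257), (326,271). The scoop's back wall runs (457,196)–(552,196), with the yellow handle above it. Next I'll fit the scoop pose from both views.

```bash
python3 - <<'E'
from h import *
from scipy.optimize import least_squares
st={'position':np.array([0.50056977,-0.1991527,0.4191946]),'orientation':np.array([-0.3,-3.126,0])}
s=env.sense();C=cam('wrist',s);T=cam('top')
def handle(fn,box,lo=(20,120,80)):
    im=cv2.imread(fn);m=cv2.inRange(cv2.cvtColor(im,cv2.COLOR_BGR2HSV),lo,(35,255,255));k=np.zeros_like(m);x0,y0,x1,y1=box;k[y0:y1,x0:x1]=m[y0:y1,x0:x1]
    p=np.argwhere(k)[:,::-1].astype(float);return p
for n,fn,box,cc in(('wrist','pics/raw_w0.png',(395,80,425,160),C),('top','pics/raw_t0.png',(305,220,330,270),T)):
    P=w(n,handle(fn,box),.054,cc)[:,:2];mu=P.mean(0);u,S,V=np.linalg.svd(P-mu,full_matrices=False);v=V[0]*np.sign(V[0][0]);t=(P-mu)@v
    print(n,'mu',mu.round(4),'yaw',np.degrees(np.arctan2(v[1],v[0])).round(2),'len',np.ptp(t).round(4),'rear',(mu+v*t.min()).round(4),'front',(mu+v*t.max()).round(4))
# corners: scoop frame pts (back top corners z .05, front top corners z .036)
S3=np.array([[-75,68,50],[-75,-68,50],[75,68,36],[75,-68,36]])/1000
wp=np.array([[552,196],[457,196],[544,292],[458,292]])/1.25
tp=np.array([[387,213],[500,235],[408,90],[522,110]])/2.6+[150,140]
def f(q,which):
    a=np.radians(q[2]);r=np.array([[np.cos(a),-np.sin(a),0],[np.sin(a),np.cos(a),0],[0,0,1]]);X=S3@r.T+[q[0],q[1],0];o=[]
    if 'w' in which:o.append((px('wrist',X,C)-wp))
    if 't' in which:o.append((px('top',X,T)-tp))
    return np.concatenate(o).ravel()
for k in('w','t','wt'):
    r=least_squares(f,[.59,-.05,-11],args=(k,),loss='soft_l1');print(k,r.x.round(4),r.fun.round(1))
E
```

```text
wrist mu [ 0.4534 -0.027 ] yaw -10.3 len 0.1118 rear [ 0.4055 -0.0183] front [ 0.5155 -0.0383]
top mu [ 0.4611 -0.028 ] yaw -9.98 len 0.1146 rear [ 0.4043 -0.018 ] front [ 0.5171 -0.0378]
w [ 0.5921 -0.0489 -8.6903] [ 1.1 -1.2  0.8  1.7 -0.8 -1.4 -1.6  1. ]
t [ 0.5922 -0.0529 -9.285 ] [-0.4  0.3  0.1 -0.3  0.5 -0.  -0.2  0. ]
wt [ 0.5921 -0.0508 -9.298 ] [ 0.4 -0.6  0.2  1.4 -2.2 -0.9 -3.   0.8 -1.   0.3 -0.6 -0.2 -0.2  0.
 -0.9  0.1]
```

```bash
cat >> h.py <<'E'
SC=np.array([.592,-.051]);SY=np.radians(-10)
slots=[(-50,20),(-2,20),(46,20),(-26,-28),(22,-28)]
car=[(.438,-.2235),(.514,-.222),(.5735,-.2305),(.581,-.321),(.447,-.341)]
def slot(i):
    x,y=np.array(slots[i])/1000; return SC+[np.cos(SY)*x-np.sin(SY)*y,np.sin(SY)*x+np.cos(SY)*y]
def plan(k,i,c=None):
    c=car[k] if c is None else c; s=slot(i); M=R.from_rotvec(env.sense()['orientation']).as_matrix()
    p,_=go([*c,.10],M); p,_=go([*c,.020],M,p,M); p,_=go([*c,.095],M,p,M); p,_=go([*s,.095],M,p,M); p,_=go([*s,.013],M,p,M); go([*s,.10],M,p,M)
E
python3 - <<'E'
from h import *
plan(1,1)
E
```

```text
d [-17.7 -20.8 319.2] len 320.4 rot [0. 0. 0.]
d [-0.1 -0.  80. ] len 80.0 rot [0. 0. 0.]
d [  0.1   0.  -75. ] len 75.0 rot [0. 0. 0.]
d [-4.200e+01  2.026e+02  1.000e-01] len 206.9 rot [0. 0. 0.]
d [-0.1 -0.  82. ] len 82.0 rot [0. 0. 0.]
d [  0.1   0.  -87. ] len 87.0 rot [0. 0. 0.]
```

>>> drive_tool(translation=[[-2.2, -2.6, 39.9], [-2.2, -2.6, 39.9], [-2.2, -2.6, 39.9], [-2.2, -2.6, 39.9], [-2.2, -2.6, 39.9], [-2.2, -2.6, 39.9], [-2.2, -2.6, 39.9], [-2.2, -2.6, 39.9], [0, 0, 30], [0, 0, 30], [0, 0, 20], [0, 0, 0]], delta_rot=[[0, 0, 0], [0, 0, 0], [0, 0, 0], [0, 0, 0], [0, 0, 0], [0, 0, 0], [0, 0, 0], [0, 0, 0], [0, 0, 0], [0, 0, 0], [0, 0, 0], [0, 0, 0]], hand=[0.3, 0.3, 0.3, 0.3, 0.3, 0.3, 0.3, 0.3, 0.3, 0.3, 0.3, 0.3])

```text
time: 3.4
position: [0.5115, -0.2202, 0.0164]
orientation: [-0.295, -3.121, -0.003]
ft_force: [-0.8, 0.1, 0.1]
opening: 0.0611
```

>>> drive_tool(translation=[[0, 0, 0], [0, 0, 0], [0, 0, 0], [0, 0, 0], [0, 0, -15], [0, 0, -30], [0, 0, -30]], delta_rot=[[0, 0, 0], [0, 0, 0], [0, 0, 0], [0, 0, 0], [0, 0, 0], [0, 0, 0], [0, 0, 0]], hand=[1, 1, 1, 1, 1, 1, 1], newtons=15)

```text
time: 3.98
position: [0.5134, -0.2232, 0.0967]
orientation: [-0.3, -3.126, -0.0]
ft_force: [1.2, 0.5, -0.2]
opening: 0.0222
```

```bash
python3 - <<'E'
from h import *
s=env.sense();print(s['position'],s['opening'])
snap('wrist','w1.png',None,1.25)
E
```

```text
[ 0.51338362 -0.22324525  0.09668708] 0.022232560906409113
```

View pics/w1.png

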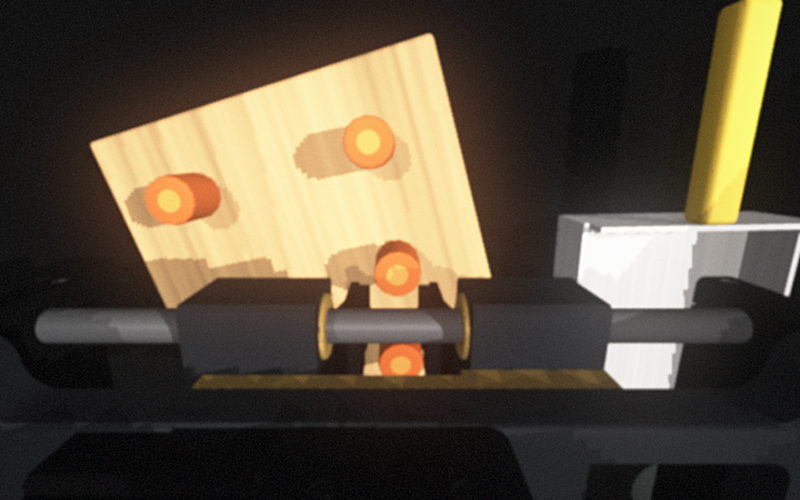

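The fingers were still closing when I lifted (opening 22 mm), so the grasp likely missed. The chunks show at (398,272), (401,360), (369,141), (170,200). I'll check which are which.

```bash
python3 - <<'E'
from h import *
s=env.sense();C=cam('wrist',s)
for c in car: print(c,(px('wrist',[[*c,.046]],C)*1.25).round(0))
print(w('wrist',np.array([[398,273],[401,364],[369,141],[170,200]])/1.25,.046,C).round(4)); plan(1,1)
E
```

```text
(0.438, -0.2235) [[368. 137.]]
(0.514, -0.222) [[396. 263.]]
(0.5735, -0.2305) [[400. 351.]]
(0.581, -0.321) [[270. 384.]]
(0.447, -0.341) [[175. 193.]]
[[ 0.5205 -0.222   0.046 ]
 [ 0.5831 -0.2319  0.046 ]
 [ 0.4402 -0.2234  0.046 ]
 [ 0.4505 -0.3456  0.046 ]]
d [3.  2.4 2.9] len 4.8 rot [0. 0. 0.]
d [ 0.6  0.  80. ] len 80.0 rot [0. 0. 0.]
d [ -0.6  -0.  -75. ] len 75.0 rot [0. 0. 0.]
d [-41.5 202.7   0.3] len 206.9 rot [0. 0. 0.]
d [ 0.6  0.  82. ] len 82.0 rot [0. 0. 0.]
d [ -0.6  -0.  -87. ] len 87.0 rot [0. 0. 0.]
```

>>> drive_tool(translation=[[-3.7, 1.5, 0], [0, 0, 0], [0, 0, 0], [0, 0, 0], [0, 0, 0], [0, 0, 0], [0, 0, 30], [0, 0, 30], [0, 0, 17], [0, 0, 0], [0, 0, 0]], delta_rot=[[0, 0, 0], [0, 0, 0], [0, 0, 0], [0, 0, 0], [0, 0, 0], [0, 0, 0], [0, 0, 0], [0, 0, 0], [0, 0, 0], [0, 0, 0], [0, 0, 0]], hand=[0.3, 0.3, 0.3, 0.3, 0.3, 0.3, 0.3, 0.3, 0.3, 0.3, 0.3])

```text
time: 4.95
position: [0.517, -0.2227, 0.0181]
orientation: [-0.3, -3.125, 0.0]
ft_force: [-0.4, -0.4, 0.2]
opening: 0.0604
```

>>> drive_tool(translation=[[0, 0, 0], [0, 0, 0], [0, 0, 0], [0, 0, 0], [0, 0, 0], [0, 0, 0], [0, 0, 0], [0, 0, 0], [0, 0, -15], [0, 0, -30], [0, 0, -30], [0, 0, 0]], delta_rot=[[0, 0, 0], [0, 0, 0], [0, 0, 0], [0, 0, 0], [0, 0, 0], [0, 0, 0], [0, 0, 0], [0, 0, 0], [0, 0, 0], [0, 0, 0], [0, 0, 0], [0, 0, 0]], hand=[1, 1, 1, 1, 1, 1, 1, 1, 1, 1, 1, 1], newtons=15)

```text
time: 5.95
position: [0.5202, -0.2241, 0.0985]
orientation: [0.3, 3.12, -0.002]
ft_force: [0.1, -0.9, -0.1]
opening: 0.0292
```

```bash
python3 - <<'E'
from h import *
s=env.sense();print(s['position'],s['opening'])
plan(1,1)
E
```

```text
[ 0.52021968 -0.22407237  0.09848855] 0.02917313905070238
d [ 6.5  0.8 -1.6] len 6.7 rot [0. 0. 0.]
d [ 0.5  0.  80. ] len 80.0 rot [0. 0. 0.]
d [ -0.5  -0.  -75. ] len 75.0 rot [0. 0. 0.]
d [-4.160e+01  2.027e+02  2.000e-01] len 206.9 rot [0. 0. 0.]
d [ 0.6  0.  82. ] len 82.0 rot [0. 0. 0.]
d [ -0.6  -0.  -87. ] len 87.0 rot [0. 0. 0.]
```

>>> drive_tool(translation=[[-7, 40.5, 0], [-7, 40.5, 0], [-7, 40.5, 0], [-7, 40.5, 0], [-7, 41, 0], [0, 0, 0], [0, 0, 30], [0, 0, 30], [0, 0, 15], [0, 0, 5], [0, 0, 4], [0, 0, 0]], delta_rot=[[0, 0, 0], [0, 0, 0], [0, 0, 0], [0, 0, 0], [0, 0, 0], [0, 0, 0], [0, 0, 0], [0, 0, 0], [0, 0, 0], [0, 0, 0], [0, 0, 0], [0, 0, 0]], hand=[1, 1, 1, 1, 1, 1, 1, 1, 1, 1, 1, 1])

```text
time: 6.95
position: [0.5907, -0.0303, 0.0098]
orientation: [-0.301, -3.127, -0.0]
ft_force: [-0.5, 0.5, -0.4]
opening: 0.0292
```

>>> drive_tool(translation=[[0, 0, 0], [0, 0, 0], [0, 0, 0], [0, 0, 0], [0, 0, -15], [0, 0, -35], [0, 0, -35], [0, 0, 0]], delta_rot=[[0, 0, 0], [0, 0, 0], [0, 0, 0], [0, 0, 0], [0, 0, 0], [0, 0, 0], [0, 0, 0], [0, 0, 0]], hand=[0.56, 0.56, 0.56, 0.56, 0.56, 0.56, 0.5, 0.3])

```text
time: 7.62
position: [0.5943, -0.0306, 0.1011]
orientation: [0.3, 3.118, 0.003]
ft_force: [2.0, -0.5, 1.0]
opening: 0.0444
```

```bash
python3 - <<'E'
from h import *
s=env.sense();print(s['position'],s['opening'])
snap('wrist','w2.png',None,1.25)
plan(0,0)
E
```

```text
[ 0.59429147 -0.03057381  0.10112188] 0.04443365166911388
d [ 115.6 -219.4   -2.9] len 248.0 rot [0. 0. 0.]
d [ 0.5 -0.2 80. ] len 80.0 rot [0. 0. 0.]
d [ -0.5   0.2 -75. ] len 75.0 rot [0. 0. 0.]
d [-68.1 217.8   0.9] len 228.2 rot [0. 0. 0.]
d [ 0.5 -0.2 82. ] len 82.0 rot [0. 0. 0.]
d [ -0.6   0.2 -87. ] len 87.0 rot [0. 0. 0.]
```

View pics/w2.png

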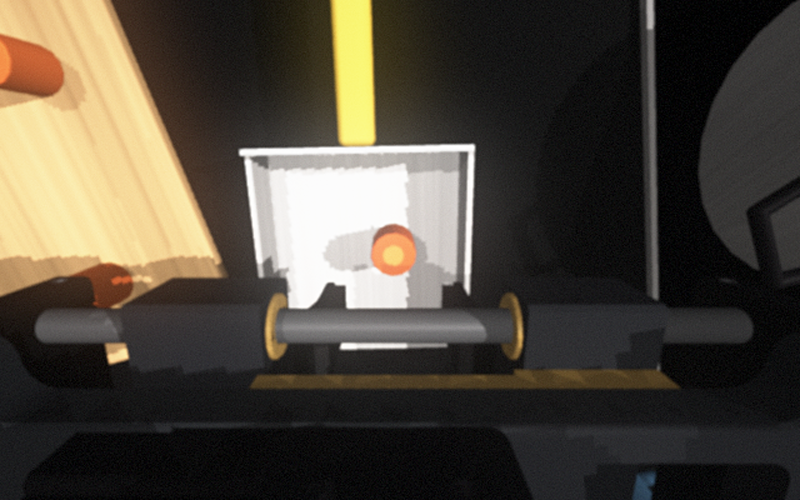

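>>> drive_tool(translation=[[16.4, -31.3, 0], [16.4, -31.3, 0], [16.4, -31.3, 0], [16.4, -31.3, 0], [16.4, -31.3, 0], [16.4, -31.4, 0], [16.4, -31.5, 0], [0, 0, 0], [0, 0, 30], [0, 0, 30], [0, 0, 20], [0, 0, 0]], delta_rot=[[0, 0, 0], [0, 0, 0], [0, 0, 0], [0, 0, 0], [0, 0, 0], [0, 0, 0], [0, 0, 0], [0, 0, 0], [0, 0, 0], [0, 0, 0], [0, 0, 0], [0, 0, 0]], hand=[0.3, 0.3, 0.3, 0.3, 0.3, 0.3, 0.3, 0.3, 0.3, 0.3, 0.3, 0.3])

```text
time: 8.67
position: [0.4355, -0.2235, 0.0132]
orientation: [-0.301, -3.125, -0.001]
ft_force: [0.9, -0.8, 1.2]
opening: 0.0609
```

>>> drive_tool(translation=[[0, 0, 0], [0, 0, 0], [0, 0, 0], [0, 0, 0], [0, 0, 0], [0, 0, 0], [0, 0, 0], [0, 0, 0], [0, 0, -15], [0, 0, -30], [0, 0, -30], [0, 0, 0]], delta_rot=[[0, 0, 0], [0, 0, 0], [0, 0, 0], [0, 0, 0], [0, 0, 0], [0, 0, 0], [0, 0, 0], [0, 0, 0], [0, 0, 0], [0, 0, 0], [0, 0, 0], [0, 0, 0]], hand=[1, 1, 1, 1, 1, 1, 1, 1, 1, 1, 1, 1])

```text
time: 9.67
position: [0.4388, -0.2249, 0.0941]
orientation: [0.301, 3.121, -0.001]
ft_force: [1.2, -1.1, 0.9]
opening: 0.0282
```

```bash
python3 - <<'E'
from h import *
s=env.sense();print(s['position'],s['opening'])
plan(0,0)
E
```

```text
[ 0.4387527  -0.22493246  0.09410911] 0.02822194884698121
d [ 1.   1.3 -5.9] len 6.1 rot [0. 0. 0.]
d [ 0.5 -0.  80. ] len 80.0 rot [0. 0. 0.]
d [ -0.5   0.  -75. ] len 75.0 rot [0. 0. 0.]
d [-67.9 217.8   0.5] len 228.2 rot [0. 0. 0.]
d [ 0.5 -0.  82. ] len 82.0 rot [0. 0. 0.]
d [ -0.6   0.  -87. ] len 87.0 rot [0. 0. 0.]
```

>>> drive_tool(translation=[[-11.2, 36.5, 0], [-11.2, 36.5, 0], [-11.2, 36.5, 0], [-11.2, 36.5, 0], [-11.2, 36.5, 0], [-11.2, 36.5, 0], [0, 0, 30], [0, 0, 30], [0, 0, 14], [0, 0, 5], [0, 0, 4], [0, 0, 0]], delta_rot=[[0, 0, 0], [0, 0, 0], [0, 0, 0], [0, 0, 0], [0, 0, 0], [0, 0, 0], [0, 0, 0], [0, 0, 0], [0, 0, 0], [0, 0, 0], [0, 0, 0], [0, 0, 0]], hand=[1, 1, 1, 1, 1, 1, 1, 1, 1, 1, 1, 1])

```text
time: 10.67
position: [0.544, -0.0215, 0.0066]
orientation: [0.3, 3.127, -0.0]
ft_force: [-0.3, -0.2, -0.0]
opening: 0.0285
```

>>> drive_tool(translation=[[0, 0, 0], [0, 0, 0], [0, 0, 0], [0, 0, 0], [0, 0, -15], [0, 0, -35], [0, 0, -35], [0, 0, 0], [0, 0, 0], [0, 0, 0]], delta_rot=[[0, 0, 0], [0, 0, 0], [0, 0, 0], [0, 0, 0], [0, 0, 0], [0, 0, 0], [0, 0, 0], [0, 0, 0], [0, 0, 0], [0, 0, 0]], hand=[0.56, 0.56, 0.56, 0.56, 0.56, 0.56, 0.5, 0.3, 0.3, 0.3])

```text
time: 11.5
position: [0.5437, -0.021, 0.0914]
orientation: [0.299, 3.127, 0.001]
ft_force: [-0.0, 0.9, -0.8]
opening: 0.0555
```

```bash
python3 - <<'E'
from h import *
s=env.sense();print(s['position'],s['opening'])
plan(2,2,(.576,-.2305))
def orange(n,fn,z=.03):
    im=env.snapshot(n);cv2.imwrite('pics/raw_'+fn,im);m=cv2.inRange(cv2.cvtColor(im,cv2.COLOR_BGR2HSV),(3,150,110),(20,255,255));k,l,st,c=cv2.connectedComponentsWithStats(m)
    for i in range(1,k):
        if st[i,4]>12:print(n,c[i].round(1),st[i][4],w(n,c[i],z)[0].round(3))
orange('top','t1.png');orange('wrist','w3.png',.046)
E
```

```text
[ 0.54374646 -0.02098135  0.09143742] 0.05547573691089687
d [ -71.4 -199.6   -8.7] len 212.2 rot [0. 0. 0.]
d [ 0.  -0.1 80. ] len 80.0 rot [0. 0. 0.]
d [ -0.   0. -75.] len 75.0 rot [0. 0. 0.]
d [-2.73e+01  2.00e+02  1.00e-01] len 201.9 rot [0. 0. 0.]
d [ 0.  -0.1 82. ] len 82.0 rot [0. 0. 0.]
d [ -0.    0.1 -87. ] len 87.0 rot [0. 0. 0.]
top [411.9 206.7] 78 [ 0.583 -0.324  0.03 ]
top [382.5 209. ] 64 [ 0.575 -0.233  0.03 ]
top [417.8 251. ] 72 [ 0.447 -0.343  0.03 ]
wrist [315.  215.2] 869 [ 0.54  -0.02   0.046]
wrist [318.2 243.2] 59 [ 0.562 -0.021  0.046]
wrist [315.3 278.8] 221 [ 0.59  -0.029  0.046]
```

>>> drive_tool(translation=[[-11.9, -33.5, -0.5], [-11.9, -33.5, -0.5], [-11.9, -33.5, -0.5], [-11.9, -33.5, -0.5], [-11.9, -33.5, -0.5], [-11.9, -33.5, -0.5], [0, 0, 0], [0, 0, 30], [0, 0, 30], [0, 0, 15], [0, 0, 0]], delta_rot=[[0, 0, 0], [0, 0, 0], [0, 0, 0], [0, 0, 0], [0, 0, 0], [0, 0, 0], [0, 0, 0], [0, 0, 0], [0, 0, 0], [0, 0, 0], [0, 0, 0]], hand=[0.3, 0.3, 0.3, 0.3, 0.3, 0.3, 0.3, 0.3, 0.3, 0.3, 0.3])

```text
time: 12.52
position: [0.5727, -0.231, 0.0147]
orientation: [-0.299, -3.119, -0.002]
ft_force: [0.1, -0.3, -0.3]
opening: 0.0609
```

>>> drive_tool(translation=[[0, 0, 0], [0, 0, 0], [0, 0, 0], [0, 0, 0], [0, 0, 0], [0, 0, 0], [0, 0, 0], [0, 0, 0], [0, 0, -15], [0, 0, -30], [0, 0, -30], [0, 0, 0]], delta_rot=[[0, 0, 0], [0, 0, 0], [0, 0, 0], [0, 0, 0], [0, 0, 0], [0, 0, 0], [0, 0, 0], [0, 0, 0], [0, 0, 0], [0, 0, 0], [0, 0, 0], [0, 0, 0]], hand=[1, 1, 1, 1, 1, 1, 1, 1, 1, 1, 1, 1])

```text
time: 13.52
position: [0.5783, -0.2337, 0.1]
orientation: [0.3, 3.12, -0.002]
ft_force: [0.9, -1.0, 0.8]
opening: 0.0283
```

```bash
python3 - <<'E'
from h import *
s=env.sense();print(s['position'],s['opening'])
plan(2,2,s['position'][:2])
E
```

```text
[ 0.57827482 -0.23374244  0.10001915] 0.02827246850339303
d [0. 0. 0.] len 0.0 rot [0. 0. 0.]
d [ 0.6  0.1 80. ] len 80.0 rot [0. 0. 0.]
d [ -0.5  -0.  -75. ] len 75.0 rot [0. 0. 0.]
d [-24.3 202.8   0. ] len 204.2 rot [0. 0. 0.]
d [ 0.6  0.1 82. ] len 82.0 rot [0. 0. 0.]
d [ -0.6  -0.1 -87. ] len 87.0 rot [0. 0. 0.]
```

>>> drive_tool(translation=[[-4.3, 33.6, 0], [-4.3, 33.6, 0], [-4.3, 33.6, 0], [-4.3, 33.6, 0], [-4.3, 33.6, 0], [-4.3, 33.6, 0], [0, 0, 30], [0, 0, 30], [0, 0, 13], [0, 0, 5], [0, 0, 4], [0, 0, 0]], delta_rot=[[0, 0, 0], [0, 0, 0], [0, 0, 0], [0, 0, 0], [0, 0, 0], [0, 0, 0], [0, 0, 0], [0, 0, 0], [0, 0, 0], [0, 0, 0], [0, 0, 0], [0, 0, 0]], hand=[1, 1, 1, 1, 1, 1, 1, 1, 1, 1, 1, 1])

```text
time: 14.52
position: [0.6397, -0.0399, 0.013]
orientation: [0.301, 3.127, -0.0]
ft_force: [0.1, 1.0, 0.2]
opening: 0.0282
```

>>> drive_tool(translation=[[0, 0, 0], [0, 0, 0], [0, 0, 0], [0, 0, 0], [0, 0, -15], [0, 0, -35], [0, 0, -35], [0, 0, 0], [0, 0, 0], [0, 0, 0]], delta_rot=[[0, 0, 0], [0, 0, 0], [0, 0, 0], [0, 0, 0], [0, 0, 0], [0, 0, 0], [0, 0, 0], [0, 0, 0], [0, 0, 0], [0, 0, 0]], hand=[0.56, 0.56, 0.56, 0.56, 0.56, 0.56, 0.5, 0.3, 0.3, 0.3])

```text
time: 15.35
position: [0.6395, -0.039, 0.0982]
orientation: [0.3, 3.127, 0.001]
ft_force: [0.2, 0.5, -0.6]
opening: 0.0552
```

```bash
cat >> h.py <<'E'
def orange(n,fn,z=.03):
    im=env.snapshot(n);cv2.imwrite('pics/raw_'+fn,im);m=cv2.inRange(cv2.cvtColor(im,cv2.COLOR_BGR2HSV),(3,150,110),(20,255,255));k,l,st,c=cv2.connectedComponentsWithStats(m)
    for i in range(1,k):
        if st[i,4]>12:print(n,c[i].round(1),st[i][4],w(n,c[i],z)[0].round(3))
E
python3 - <<'E'
from h import *
s=env.sense();print(s['position'],s['opening'])
plan(3,4,(.582,-.322))
orange('top','t2.png');orange('wrist','w4.png',.046)
E
```

```text
[ 0.63948717 -0.03895716  0.09819181] 0.055239181792946276
d [   2.7 -288.8   -2. ] len 288.8 rot [0. 0. 0.]
d [ 0.  -0.1 80. ] len 80.0 rot [0. 0. 0.]
d [ -0.   0. -75.] len 75.0 rot [0. 0. 0.]
d [1.920e+01 2.403e+02 1.000e-01] len 241.1 rot [0. 0. 0.]
d [ 0.  -0.1 82. ] len 82.0 rot [0. 0. 0.]
d [ -0.    0.1 -87. ] len 87.0 rot [0. 0. 0.]
top [411.5 206.5] 74 [ 0.584 -0.323  0.03 ]
top [417.8 250.9] 71 [ 0.447 -0.342  0.03 ]
wrist [315.4  83.6] 840 [ 0.546 -0.02   0.046]
wrist [320.1 130.6] 16 [ 0.577 -0.022  0.046]
wrist [325.2 149.7] 180 [ 0.591 -0.021  0.046]
wrist [315.8 211.7] 697 [ 0.635 -0.037  0.046]
```

>>> drive_tool(translation=[[0.2, -36.1, 0], [0.2, -36.1, 0], [0.2, -36.1, 0], [0.2, -36.1, 0], [0.2, -36.1, 0], [0.2, -36.1, 0], [0.2, -36.1, 0], [0.2, -36.1, 0], [0, 0, 30], [0, 0, 30], [0, 0, 19], [0, 0, 0]], delta_rot=[[0, 0, 0], [0, 0, 0], [0, 0, 0], [0, 0, 0], [0, 0, 0], [0, 0, 0], [0, 0, 0], [0, 0, 0], [0, 0, 0], [0, 0, 0], [0, 0, 0], [0, 0, 0]], hand=[0.3, 0.3, 0.3, 0.3, 0.3, 0.3, 0.3, 0.3, 0.3, 0.3, 0.3, 0.3])

```text
time: 16.45
position: [0.5812, -0.3219, 0.0144]
orientation: [-0.3, -3.123, -0.002]
ft_force: [-0.3, 0.8, 0.9]
opening: 0.0612
```

>>> drive_tool(translation=[[0, 0, 0], [0, 0, 0], [0, 0, 0], [0, 0, 0], [0, 0, 0], [0, 0, 0], [0, 0, 0], [0, 0, -15], [0, 0, -30], [0, 0, -30], [0, 0, 0], [0, 0, 0]], delta_rot=[[0, 0, 0], [0, 0, 0], [0, 0, 0], [0, 0, 0], [0, 0, 0], [0, 0, 0], [0, 0, 0], [0, 0, 0], [0, 0, 0], [0, 0, 0], [0, 0, 0], [0, 0, 0]], hand=[1, 1, 1, 1, 1, 1, 1, 1, 1, 1, 1, 1])

```text
time: 17.45
position: [0.5841, -0.3232, 0.0965]
orientation: [0.3, 3.123, -0.002]
ft_force: [1.0, 0.3, -1.7]
opening: 0.0281
```

```bash
python3 - <<'E'
from h import *
s=env.sense();print(s['position'],s['opening'])
plan(3,4,s['position'][:2])
E
```

```text
[ 0.58414868 -0.32319173  0.09652883] 0.028086784666716668
d [-0.  -0.  -3.5] len 3.5 rot [0. 0. 0.]
d [ 0.3  0.1 80. ] len 80.0 rot [0. 0. 0.]
d [ -0.3  -0.1 -75. ] len 75.0 rot [0. 0. 0.]
d [ 21.6 241.1  -0.3] len 242.1 rot [0. 0. 0.]
d [ 0.3  0.1 82. ] len 82.0 rot [0. 0. 0.]
d [ -0.4  -0.1 -87. ] len 87.0 rot [0. 0. 0.]
```

>>> drive_tool(translation=[[3.5, 40.2, 0], [3.5, 40.2, 0], [3.5, 40.2, 0], [3.5, 40.2, 0], [3.5, 40.2, 0], [3.5, 40.2, 0], [0, 0, 30], [0, 0, 30], [0, 0, 13], [0, 0, 5], [0, 0, 4], [0, 0, 0]], delta_rot=[[0, 0, 0], [0, 0, 0], [0, 0, 0], [0, 0, 0], [0, 0, 0], [0, 0, 0], [0, 0, 0], [0, 0, 0], [0, 0, 0], [0, 0, 0], [0, 0, 0], [0, 0, 0]], hand=[1, 1, 1, 1, 1, 1, 1, 1, 1, 1, 1, 1])

```text
time: 18.45
position: [0.6083, -0.0825, 0.0118]
orientation: [0.302, 3.127, -0.0]
ft_force: [-0.4, -0.1, -0.8]
opening: 0.0281
```

>>> drive_tool(translation=[[0, 0, 0], [0, 0, 0], [0, 0, 0], [0, 0, 0], [0, 0, -15], [0, 0, -35], [0, 0, -35], [0, 0, 0], [0, 0, 0], [0, 0, 0]], delta_rot=[[0, 0, 0], [0, 0, 0], [0, 0, 0], [0, 0, 0], [0, 0, 0], [0, 0, 0], [0, 0, 0], [0, 0, 0], [0, 0, 0], [0, 0, 0]], hand=[0.6, 0.6, 0.6, 0.6, 0.6, 0.6, 0.5, 0.3, 0.3, 0.3])

```text
time: 19.28
position: [0.6081, -0.0813, 0.0964]
orientation: [0.3, 3.127, 0.001]
ft_force: [-0.6, -0.2, -1.2]
opening: 0.0536
```

```bash
python3 - <<'E'
from h import *
s=env.sense();print(s['position'],s['opening'])
plan(4,3,(.447,-.3425))
orange('top','t3.png');orange('wrist','w5.png',.046)
E
```

```text
[ 0.6081374  -0.08130407  0.09644758] 0.05362210296042588
d [ 108.6 -287.    -3.7] len 306.9 rot [0. 0. 0.]
d [ 0. -0. 80.] len 80.0 rot [0. 0. 0.]
d [ -0.   0. -75.] len 75.0 rot [0. 0. 0.]
d [-6.150e+01  2.853e+02  2.000e-01] len 291.9 rot [0. 0. 0.]
d [ 0. -0. 82.] len 82.0 rot [0. 0. 0.]
d [ -0.    0.1 -87. ] len 87.0 rot [0. 0. 0.]
top [417.8 251. ] 72 [ 0.447 -0.343  0.03 ]
wrist [378.3 116.4] 915 [ 0.544 -0.024  0.046]
wrist [378.  176.8] 571 [ 0.586 -0.03   0.046]
wrist [314.1 216.1] 587 [ 0.606 -0.081  0.046]
wrist [379. 226.] 166 [ 0.623 -0.034  0.046]
wrist [360.  238.3] 120 [ 0.63  -0.05   0.046]
```

>>> drive_tool(translation=[[13.6, -35.9, 0], [13.6, -35.9, 0], [13.6, -35.9, 0], [13.6, -35.9, 0], [13.6, -35.9, 0], [13.6, -35.9, 0], [13.6, -35.9, 0], [13.6, -35.9, 0], [0, 0, 30], [0, 0, 30], [0, 0, 18], [0, 0, 0]], delta_rot=[[0, 0, 0], [0, 0, 0], [0, 0, 0], [0, 0, 0], [0, 0, 0], [0, 0, 0], [0, 0, 0], [0, 0, 0], [0, 0, 0], [0, 0, 0], [0, 0, 0], [0, 0, 0]], hand=[0.3, 0.3, 0.3, 0.3, 0.3, 0.3, 0.3, 0.3, 0.3, 0.3, 0.3, 0.3])

```text
time: 20.38
position: [0.4444, -0.3418, 0.0146]
orientation: [-0.3, -3.121, -0.002]
ft_force: [-0.5, -0.1, -0.9]
opening: 0.0612
```

>>> drive_tool(translation=[[0, 0, 0], [0, 0, 0], [0, 0, 0], [0, 0, 0], [0, 0, 0], [0, 0, 0], [0, 0, 0], [0, 0, -15], [0, 0, -30], [0, 0, -30], [0, 0, 0], [0, 0, 0]], delta_rot=[[0, 0, 0], [0, 0, 0], [0, 0, 0], [0, 0, 0], [0, 0, 0], [0, 0, 0], [0, 0, 0], [0, 0, 0], [0, 0, 0], [0, 0, 0], [0, 0, 0], [0, 0, 0]], hand=[1, 1, 1, 1, 1, 1, 1, 1, 1, 1, 1, 1])

```text
time: 21.38
position: [0.4478, -0.3433, 0.095]
orientation: [0.299, 3.124, -0.001]
ft_force: [0.4, 0.2, -0.8]
opening: 0.0291
```

```bash
python3 - <<'E'
from h import *
s=env.sense();print(s['position'],s['opening'])
plan(4,3,s['position'][:2])
E
```

```text
[ 0.447769   -0.34334602  0.09497339] 0.029111561576813508
d [-0. -0. -5.] len 5.0 rot [0. 0. 0.]
d [ 0.3  0.  80. ] len 80.0 rot [0. 0. 0.]
d [ -0.2  -0.  -75. ] len 75.0 rot [0. 0. 0.]
d [-6.06e+01  2.86e+02  1.00e-01] len 292.3 rot [0. 0. 0.]
d [ 0.3  0.  82. ] len 82.0 rot [0. 0. 0.]
d [ -0.3  -0.  -87. ] len 87.0 rot [0. 0. 0.]
```

>>> drive_tool(translation=[[-7.6, 35.9, 0], [-7.6, 35.9, 0], [-7.6, 35.9, 0], [-7.6, 35.9, 0], [-7.6, 35.9, 0], [-7.6, 35.9, 0], [-7.6, 35.9, 0], [-7.6, 35.9, 0], [0, 0, 30], [0, 0, 30], [0, 0, 16], [0, 0, 5.5]], delta_rot=[[0, 0, 0], [0, 0, 0], [0, 0, 0], [0, 0, 0], [0, 0, 0], [0, 0, 0], [0, 0, 0], [0, 0, 0], [0, 0, 0], [0, 0, 0], [0, 0, 0], [0, 0, 0]], hand=[1, 1, 1, 1, 1, 1, 1, 1, 1, 1, 1, 1])

```text
time: 22.38
position: [0.5587, -0.0716, 0.0088]
orientation: [-0.298, -3.122, -0.0]
ft_force: [-7.6, 3.7, 20.5]
opening: 0.0293
```

>>> drive_tool(translation=[[0, 0, 0], [0, 0, 0], [0, 0, 0], [0, 0, 0], [0, 0, 0], [0, 0, -15], [0, 0, -35], [0, 0, -35], [0, 0, 0], [0, 0, 0], [0, 0, 0]], delta_rot=[[0, 0, 0], [0, 0, 0], [0, 0, 0], [0, 0, 0], [0, 0, 0], [0, 0, 0], [0, 0, 0], [0, 0, 0], [0, 0, 0], [0, 0, 0], [0, 0, 0]], hand=[1, 0.6, 0.6, 0.6, 0.6, 0.6, 0.6, 0.5, 0.3, 0.3, 0.3])

```text
time: 23.3
position: [0.561, -0.0722, 0.097]
orientation: [0.299, 3.127, 0.001]
ft_force: [0.5, 0.4, -0.1]
opening: 0.0539
```

```bash
python3 - <<'E'
from h import *
s=env.sense();print(s['position'],s['opening'],s['orientation'],s['joint_positions'].round(2))
snap('scene','s1.png',(120,140,500,330),2)
u=np.array([np.cos(SY),np.sin(SY)]);g=SC-.110*u;print('grip',g)
p,M=go([*(SC-.135*u),.15]) ; go([*g,.1],Rt(-10,25),p,M); print(Rt(-10,25)@[0,0,-.019])
E
```

```text
[ 0.56100685 -0.07219417  0.09701707] 0.053862000926402386 [2.99468619e-01 3.12704251e+00 1.00261297e-03] [-0.53  0.36  0.7   1.8  -0.26  1.07  1.64]
grip [ 0.48367115 -0.0318987 ]
d [108.2  24.6 -53.5] len 123.2 rot [0. 0. 0.]
d [-25.    0.4  50. ] len 55.9 rot [ -0.2  -25.05  -0.93]
[-0.00790776  0.00139435  0.01721985]
```

View pics/s1.png

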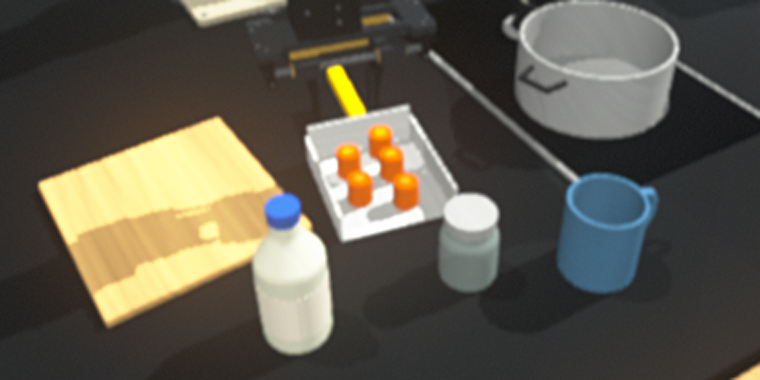

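All five chunks stand upright inside the scoop and the board is empty. The last release touched down with about 20 N, so I'll re-measure the handle before gripping it.

>>> drive_tool(translation=[[0, 0, -35], [0, 0, -35], [25, 6, -20], [28, 6, 0], [28, 6, 0], [28, 6, 0], [0, 0, 0], [0, 0, 0], [0, 0, 0]], delta_rot=[[0, 0, 0], [0, 0, 0], [0, 0, 0], [0, 0, 0], [0, 0, 0], [0, 0, 0], [0, 0, 0], [0, 0, 0], [0, 0, 0]], hand=[0.3, 0.3, 0.3, 0.3, 0.3, 0.3, 0.3, 0.3, 0.3])

```text
time: 24.1
position: [0.4587, -0.0282, 0.1867]
orientation: [-0.299, -3.127, -0.0]
ft_force: [-0.5, 0.0, 1.5]
opening: 0.0604
```

```bash
python3 - <<'E'
from h import *
s=env.sense();print(s['position'],s['joint_positions'].round(2));C=cam('wrist',s)
im=env.snapshot('wrist');cv2.imwrite('pics/raw_w6.png',im)
m=cv2.inRange(cv2.cvtColor(im,cv2.COLOR_BGR2HSV),(20,120,60),(35,255,255))
n,l,st,c=cv2.connectedComponentsWithStats(m);i=1+np.argmax(st[1:,4]);print(st[i],c[i])
pp=np.argwhere(l==i)[:,::-1].astype(float)
box=cv2.boxPoints(cv2.minAreaRect(pp.astype(np.float32)));print(box.round(0).tolist())
P=w('wrist',pp,.054,C)[:,:2];mu=P.mean(0);u,S,V=np.linalg.svd(P-mu,full_matrices=False);v=V[0]*np.sign(V[0][0]);t=(P-mu)@v
print('yaw',np.degrees(np.arctan2(v[1],v[0])),'len',np.ptp(t),'rear',mu+v*t.min(),'front',mu+v*t.max(),'origin',mu+v*(t.min()+.19))
u=np.array([np.cos(SY),np.sin(SY)]);g=SC-.107*u
M=Rt(-10,20);q=np.array([*g,.045])+M@[0,0,.019];print(q); p,_=go([*q[:2],.1],M);go(q,M,p,M)
E
```

```text
[ 0.4587031  -0.02815837  0.18667259] [-0.73 -0.05  0.69  1.96  0.03  1.22  1.32]
[ 283  138   67  109 2279] [318.28389645 193.40544098]
[[274.0, 238.0], [299.0, 133.0], [356.0, 146.0], [332.0, 251.0]]
yaw -13.05900145656377 len 0.11340214688009592 rear [ 0.40563235 -0.0113339 ] front [ 0.51610168 -0.0369576 ] origin [ 0.59071855 -0.05426522]
[ 0.49302523 -0.03354808  0.02714584]
d [-34.4   1.5  86.7] len 93.3 rot [ -0.2  -20.01  -0.96]
d [24.9  0.  68.5] len 72.9 rot [0. 0. 0.]
```

>>> drive_tool(translation=[[0, 0, 0], [0, 0, 0], [0, 0, 0], [-1, 0.3, 31.2], [-1, 0.3, 31.2], [-1, 0.3, 31.2], [8.3, 0, 22.8], [8.3, 0, 22.8], [8.3, 0, 22.9], [0, 0, 0], [0, 0, 0]], delta_rot=[[0, -6.7, -0.3], [0, -6.7, -0.3], [0, -6.6, -0.3], [0, 0, 0], [0, 0, 0], [0, 0, 0], [0, 0, 0], [0, 0, 0], [0, 0, 0], [0, 0, 0], [0, 0, 0]], hand=[0.3, 0.3, 0.3, 0.3, 0.3, 0.3, 0.3, 0.3, 0.3, 0.3, 0.3])

```text
time: 25.07
position: [0.4924, -0.0351, 0.0262]
orientation: [0.246, 2.786, -0.052]
ft_force: [-1.1, 0.6, 0.7]
opening: 0.0611
```

```bash
python3 - <<'E'
from h import *
s=env.sense();print(s['position'],s['joint_positions'].round(2),s['ft_force'])
u=np.array([np.cos(SY),np.sin(SY)]);g=SC-.107*u
M=Rt(-10,20);q=np.array([*g,.045])+M@[0,0,.019];go(q,M)
snap('wrist','w7.png',None,1.25);snap('scene','s2.png')
E
```

```text
[ 0.49239282 -0.03513956  0.02624853] [-0.76  0.05  0.69  2.33  0.14  0.44  1.21] [-1.05453592  0.64854078  0.68208193]
d [-0.6  1.7 -0.7] len 1.9 rot [-0.4  -0.16 -0.01]
```

View pics/w7.png

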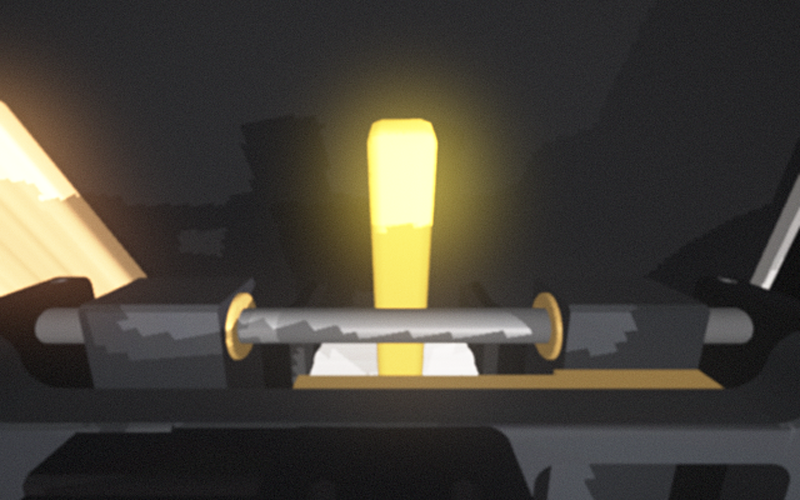

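The handle sits centred between the fingers at column 403. I'll close at full grip and lift gently.

>>> drive_tool(translation=[[0, 0, 0], [0, 0, 0], [0, 0, 0], [0, 0, 0], [0, 0, 0], [0, 0, 0], [0, 0, 0], [0, 0, 0], [0, 0, 0], [0, 0, 0]], delta_rot=[[0, 0, 0], [0, 0, 0], [0, 0, 0], [0, 0, 0], [0, 0, 0], [0, 0, 0], [0, 0, 0], [0, 0, 0], [0, 0, 0], [0, 0, 0]], hand=[1, 1, 1, 1, 1, 1, 1, 1, 1, 1], newtons=60)

```text
time: 26.0
position: [0.4931, -0.0336, 0.0273]
orientation: [0.244, 2.783, -0.047]
ft_force: [-1.9, 1.7, 3.3]
opening: 0.0191
```

>>> drive_tool(translation=[[-0.7, 0, -1.9], [-1.4, 0, -3.8], [-2, 0, -5.6], [-2.7, 0, -7.5], [-2.7, 0, -7.5], [-2, 0, -5.6], [-1.4, 0, -3.8], [-0.7, 0, -1.9], [0, 0, 0], [0, 0, 0]], delta_rot=[[0, 0, 0], [0, 0, 0], [0, 0, 0], [0, 0, 0], [0, 0, 0], [0, 0, 0], [0, 0, 0], [0, 0, 0], [0, 0, 0], [0, 0, 0]], hand=[1, 1, 1, 1, 1, 1, 1, 1, 1, 1])

```text
time: 26.83
position: [0.4928, -0.0337, 0.067]
orientation: [0.245, 2.783, -0.047]
ft_force: [0.7, 0.5, -3.0]
opening: 0.0194
```

```bash
python3 - <<'E'
from h import *
s=env.sense();print(s['position'],s['joint_positions'].round(2),s['ft_force'],s['moment'],s['opening'])
snap('scene','s3.png',(200,150,440,300),3)
T=cam('scene')
# expected pixel of scoop points if level & lifted
M=R.from_rotvec(s['orientation']).as_matrix();g=s['position']+M@[0,0,-.019];u=np.array([np.cos(SY),np.sin(SY),0]);v=np.array([-u[1],u[0],0])
for x,y,z in((75,68,36),(75,-68,36),(-75,68,50),(-75,-68,50)):
    for tilt in(0,10):
        a=np.radians(tilt);xx=(x+107)/1e3;zz=(z-45)/1e3
        P=g+u*(xx*np.cos(a)+zz*np.sin(a))+v*y/1e3+np.array([0,0,zz*np.cos(a)-xx*np.sin(a)])
        print((x,y,z),tilt,((px('scene',P,T)-[200,150])*3).round(0))
E
```

```text
[ 0.49279675 -0.03366599  0.0670027 ] [-0.77 -0.07  0.68  2.3   0.25  0.57  1.12] [ 0.67210484  0.48796099 -3.0448719 ] [ 0.25218895  0.95780747 -0.03639552] 0.019420773037974567
(75, 68, 36) 0 [[444. 208.]]
(75, 68, 36) 10 [[440. 237.]]
(75, -68, 36) 0 [[262. 250.]]
(75, -68, 36) 10 [[263. 280.]]
(-75, 68, 50) 0 [[373.  85.]]
(-75, 68, 50) 10 [[373.  91.]]
(-75, -68, 50) 0 [[209. 118.]]
(-75, -68, 50) 10 [[210. 124.]]
```

View pics/s3.png

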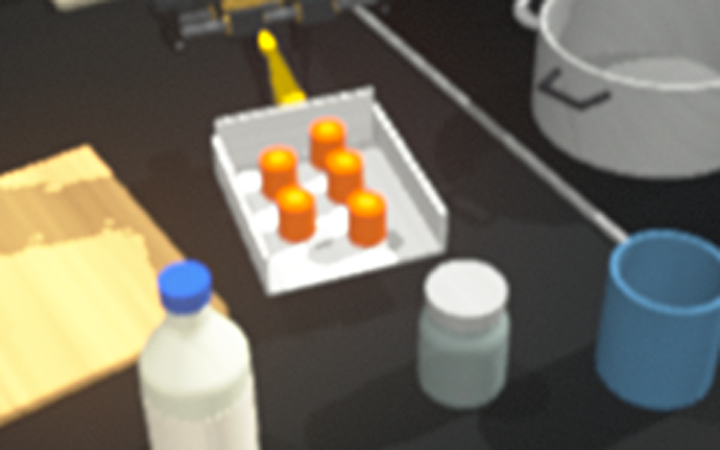

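The scoop hangs level: its wall corners are within a few pixels of the 0° prediction, and all five chunks stand. Next I'll lift it and carry it over, with speed ramps.

>>> drive_tool(translation=[[-1.7, 0, -4.7], [-3.4, 0, -9.4], [-5.1, 0, -14.1], [-5.1, 0, -14.1], [-5.1, 0, -14.1], [-5.1, 0, -14.1], [-5.1, 0, -14.1], [-3.4, 0, -9.4], [-3.4, 0, -9.4], [-1.7, 0, -4.7], [0, 0, 0], [0, 0, 0]], delta_rot=[[0, 0, 0], [0, 0, 0], [0, 0, 0], [0, 0, 0], [0, 0, 0], [0, 0, 0], [0, 0, 0], [0, 0, 0], [0, 0, 0], [0, 0, 0], [0, 0, 0], [0, 0, 0]], hand=[1, 1, 1, 1, 1, 1, 1, 1, 1, 1, 1, 1])

```text
time: 27.88
position: [0.4927, -0.0334, 0.1819]
orientation: [0.245, 2.783, -0.047]
ft_force: [-0.9, 0.5, -4.0]
opening: 0.0192
```

>>> drive_tool(translation=[[3.1, 5, -1.1], [6.2, 10, -2.2], [9.3, 15, -3.4], [12.3, 20, -4.5], [12.3, 20, -4.5], [12.3, 20, -4.5], [12.3, 20, -4.5], [12.3, 20, -4.5], [12.3, 20, -4.5], [9.3, 15, -3.4], [6.2, 10, -2.2], [3.1, 5, -1.1]], delta_rot=[[0, 0, 0], [0, 0, 0], [0, 0, 0], [0, 0, 0], [0, 0, 0], [0, 0, 0], [0, 0, 0], [0, 0, 0], [0, 0, 0], [0, 0, 0], [0, 0, 0], [0, 0, 0]], hand=[1, 1, 1, 1, 1, 1, 1, 1, 1, 1, 1, 1])

```text
time: 28.88
position: [0.4068, 0.1662, 0.1809]
orientation: [0.241, 2.784, -0.047]
ft_force: [0.4, 0.1, -3.6]
opening: 0.0195
```

```bash
cat >> h.py <<'E'
P0=np.array([.574,.279])
def mouth(s,pre=20):
    M=R.from_rotvec(s['orientation']).as_matrix(); S=M@Rt(0,pre).T  # scoop rotation: Rt(0,pre) is tool in scoop frame
    g=s['position']+M@[0,0,-.019]; m=g+S@[.182,0,-.042]
    return m,S,g
E
python3 - <<'E'
from h import *
s=env.sense();m,S,g=mouth(s);print(s['position'],s['joint_positions'].round(2),'mouth',m.round(3),'tilt',np.degrees(np.arccos(S[2,2])).round(1),'yaw',np.degrees(np.arctan2(S[1,0],S[0,0])).round(1),'to pot',np.hypot(*(m[:2]-P0)).round(3),s['opening'])
u=np.array([np.cos(SY),np.sin(SY)]);t=P0-.06*u-m[:2];go([*(s['position'][:2]+t),s['position'][2]])
E
```

```text
[0.4068479  0.16619951 0.18086185] [-0.88 -0.27  0.15  2.21  0.37  1.01  0.49] mouth [0.58  0.136 0.157] tilt 0.2 yaw -9.9 to pot 0.143 0.019452339658796974
d [ 84.7 140.1 -31.3] len 166.7 rot [0. 0. 0.]
```

>>> drive_tool(translation=[[3, 5, -1.1], [6.1, 10, -2.2], [9.1, 15, -3.4], [12.2, 20, -4.5], [12.2, 20, -4.5], [12.2, 20, -4.5], [12.2, 20, -4.5], [9.1, 15, -3.4], [6.1, 10, -2.2], [3, 5, -1.1], [0, 0, 0], [0, 0, 0]], delta_rot=[[0, 0, 0], [0, 0, 0], [0, 0, 0], [0, 0, 0], [0, 0, 0], [0, 0, 0], [0, 0, 0], [0, 0, 0], [0, 0, 0], [0, 0, 0], [0, 0, 0], [0, 0, 0]], hand=[1, 1, 1, 1, 1, 1, 1, 1, 1, 1, 1, 1])

```text
time: 29.88
position: [0.3435, 0.3174, 0.1815]
orientation: [0.246, 2.783, -0.048]
ft_force: [0.2, -0.2, -3.9]
opening: 0.0191
```

```bash
python3 - <<'E'
from h import *
s=env.sense();m,S,g=mouth(s);print(s['position'],s['joint_positions'].round(2),'mouth',m.round(3),'tilt',np.degrees(np.arccos(S[2,2])).round(1),'to pot',np.hypot(*(m[:2]-P0)).round(3),s['opening'])
snap('scene','s4.png',(290,80,530,230),3)
# tip plan: n steps, mouth goes to P0-.025u, z .125 ; rows relative
from scipy.spatial.transform import Slerp
u=np.array([np.cos(SY),np.sin(SY),0]);n=12;tot=48
m1=np.array([*(P0-.025*u[:2]),.128]);p=s['position'];M=R.from_rotvec(s['orientation']).as_matrix();Roff=Rt(0,20);S0=S
for k in range(1,n+1):
    f=k/n;ax=S0[:,1];Sk=R.from_rotvec(ax*np.radians(tot*f)).as_matrix()@S0
    mk=m+(m1-m)*min(1,f*1.0);gk=mk-Sk@[.182,0,-.042];Mk=Sk@Roff;pk=gk+Mk@[0,0,.019]
    print((M.T@(pk-p)*1000).round(1).tolist(),np.degrees(R.from_matrix(M.T@Mk).as_rotvec()).round(2).tolist(),gk.round(3));p,M=pk,Mk
E
```

```text
[0.34354245 0.31735177 0.18145551] [-1.02 -0.1  -0.07  2.07  0.37  1.09  0.14] mouth [0.516 0.286 0.157] tilt 0.2 to pot 0.058 0.019083946448305317
[-7.9, 0.2, -7.5] [-0.0, 4.0, -0.0] [0.343 0.318 0.209]
[-8.1, 0.2, -7.6] [0.0, 4.0, -0.0] [0.35  0.317 0.219]
[-8.3, 0.2, -7.8] [0.0, 4.0, 0.0] [0.358 0.316 0.229]
[-8.5, 0.2, -7.9] [-0.0, 4.0, -0.0] [0.367 0.314 0.238]
[-8.7, 0.2, -8.1] [-0.0, 4.0, 0.0] [0.376 0.313 0.247]
[-8.9, 0.2, -8.3] [0.0, 4.0, -0.0] [0.386 0.311 0.255]
[-9.1, 0.2, -8.5] [-0.0, 4.0, 0.0] [0.397 0.31  0.263]
[-9.2, 0.2, -8.7] [0.0, 4.0, 0.0] [0.408 0.308 0.27 ]
[-9.4, 0.2, -8.9] [-0.0, 4.0, -0.0] [0.421 0.306 0.276]
[-9.5, 0.2, -9.1] [0.0, 4.0, -0.0] [0.433 0.304 0.282]
[-9.6, 0.2, -9.4] [-0.0, 4.0, 0.0] [0.447 0.302 0.287]
[-9.7, 0.2, -9.6] [0.0, 4.0, -0.0] [0.46  0.3   0.291]
```

View pics/s4.png

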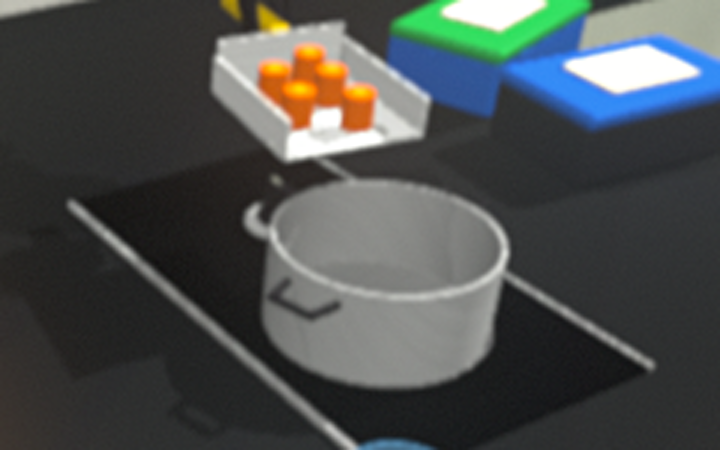

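```bash
python3 - <<'E'
from h import *
s=env.sense();m,S,g=mouth(s);f=lambda P:((px('scene',P)-[290,80])*3).round(0).tolist()
print('mouth corners',f([m+S@[0,.068,0],m+S@[0,-.068,0]]),'rim c',f([*P0,.096]),'rim ext',f([[*(P0+[.094*np.cos(a),.094*np.sin(a)]),.096] for a in np.arange(0,6.28,np.pi/2)]))
t=cv2.imread('pics/raw_s4.png')[80:230,290:530]
E
```

```text
mouth corners [[420.0, 129.0], [281.0, 153.0]] rim c [[380.0, 233.0]] rim ext [[457.0, 284.0], [462.0, 206.0], [312.0, 188.0], [292.0, 262.0]]
```

The relative geometry of mouth and rim matches the prediction; both are offset by the same ~2 px of calibration error. Tipping now.

>>> drive_tool(translation=[[-7.9, 0.2, -7.5], [-8.1, 0.2, -7.6], [-8.3, 0.2, -7.8], [-8.5, 0.2, -7.9], [-8.7, 0.2, -8.1], [-8.9, 0.2, -8.3], [-9.1, 0.2, -8.5], [-9.2, 0.2, -8.7], [-9.4, 0.2, -8.9], [-9.5, 0.2, -9.1], [-9.6, 0.2, -9.4], [-9.7, 0.2, -9.6]], delta_rot=[[0, 4, 0], [0, 4, 0], [0, 4, 0], [0, 4, 0], [0, 4, 0], [0, 4, 0], [0, 4, 0], [0, 4, 0], [0, 4, 0], [0, 4, 0], [0, 4, 0], [0, 4, 0]], hand=[1, 1, 1, 1, 1, 1, 1, 1, 1, 1, 1, 1])

```text
time: 30.93
position: [0.4523, 0.3004, 0.2756]
orientation: [-0.235, -2.642, -0.056]
ft_force: [0.2, 0.4, -2.8]
opening: 0.0192
```

>>> drive_tool(translation=[[0, 0, 0], [0, 0, 0], [0, 0, 0], [0, 0, 0], [0, 0, 0], [0, 0, 0], [0, 0, 0], [0, 0, 0]], delta_rot=[[0, 0, 0], [0, 0, 0], [0, 0, 0], [0, 0, 0], [0, 0, 0], [0, 0, 0], [0, 0, 0], [0, 0, 0]], hand=[1, 1, 1, 1, 1, 1, 1, 1])

```text
time: 31.6
position: [0.4506, 0.3019, 0.2751]
orientation: [-0.233, -2.644, -0.055]
ft_force: [-0.2, 0.0, -1.8]
opening: 0.0193
```

```bash
python3 - <<'E'
from h import *
s=env.sense();m,S,g=mouth(s);print(s['position'],s['joint_positions'].round(2),'mouth',m.round(3),'tilt',np.degrees(np.arccos(S[2,2])).round(1),s['opening'],s['ft_force'])
snap('scene','s5.png',(290,80,530,230),3)
E
```

```text
[0.45064986 0.30194095 0.2750907 ] [-0.66  0.43  0.25  1.32 -0.38  1.81  0.97] mouth [0.549 0.284 0.129] tilt 48.0 0.01928918777901312 [-0.16794535  0.00911781 -1.83038433]
```

View pics/s5.png

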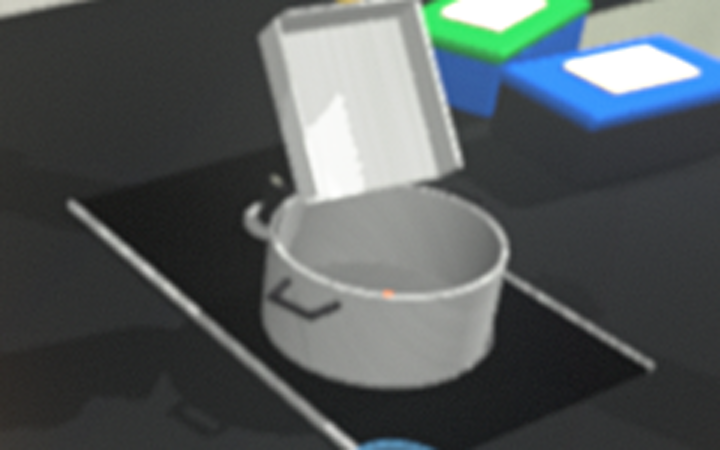

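The scoop is empty and at least one chunk shows in the pot, at (388,293). I'll level the scoop by reversing the motion, then count.

>>> drive_tool(translation=[[9.0, -0.2, 10.3], [8.9, -0.2, 10.1], [8.8, -0.2, 9.8], [8.7, -0.2, 9.6], [8.5, -0.2, 9.3], [8.4, -0.2, 9.1], [8.3, -0.2, 8.9], [8.1, -0.2, 8.7], [7.9, -0.2, 8.5], [7.7, -0.2, 8.4], [7.6, -0.2, 8.2], [7.4, -0.2, 8.0]], delta_rot=[[0, -4, 0], [0, -4, 0], [0, -4, 0], [0, -4, 0], [0, -4, 0], [0, -4, 0], [0, -4, 0], [0, -4, 0], [0, -4, 0], [0, -4, 0], [0, -4, 0], [0, -4, 0]], hand=[1, 1, 1, 1, 1, 1, 1, 1, 1, 1, 1, 1])

```text
time: 32.65
position: [0.3426, 0.3185, 0.1815]
orientation: [0.244, 2.78, -0.044]
ft_force: [-0.5, -0.3, -3.5]
opening: 0.019
```

>>> drive_tool(translation=[[-9.1, -15, 3.4], [-12.2, -20, 4.5], [-15.4, -25, 5.6], [-15.4, -25, 5.6], [-15.4, -25, 5.6], [-15.4, -25, 5.6], [-15.4, -25, 5.6], [-15.4, -25, 5.6], [-12.2, -20, 4.5], [-9.1, -15, 3.4], [0, 0, 0], [0, 0, 0]], delta_rot=[[0, 0, 0], [0, 0, 0], [0, 0, 0], [0, 0, 0], [0, 0, 0], [0, 0, 0], [0, 0, 0], [0, 0, 0], [0, 0, 0], [0, 0, 0], [0, 0, 0], [0, 0, 0]], hand=[1, 1, 1, 1, 1, 1, 1, 1, 1, 1, 1, 1])

```text
time: 33.65
position: [0.4461, 0.0759, 0.1816]
orientation: [0.248, 2.783, -0.046]
ft_force: [-0.7, 1.2, -3.0]
opening: 0.0198
```

```bash
python3 - <<'E'
from h import *
s=env.sense();m,S,g=mouth(s);print(s['position'],'mouth',m.round(3),'tilt',np.degrees(np.arccos(S[2,2])).round(1),s['opening'],s['ft_force'])
snap('top','t4.png',(150,140,350,300),3.9)
go([.493,-.0335,s['position'][2]],Rt(-10,20)) 
E
```

```text
[0.44609999 0.07585745 0.1816256 ] mouth [0.619 0.045 0.157] tilt 0.1 0.01982948045830636 [-0.68916765  1.24765791 -2.96458385]
d [ -61.6 -100.3   22.6] len 119.8 rot [-0.14 -0.03 -0.06]
```

View pics/t4.png

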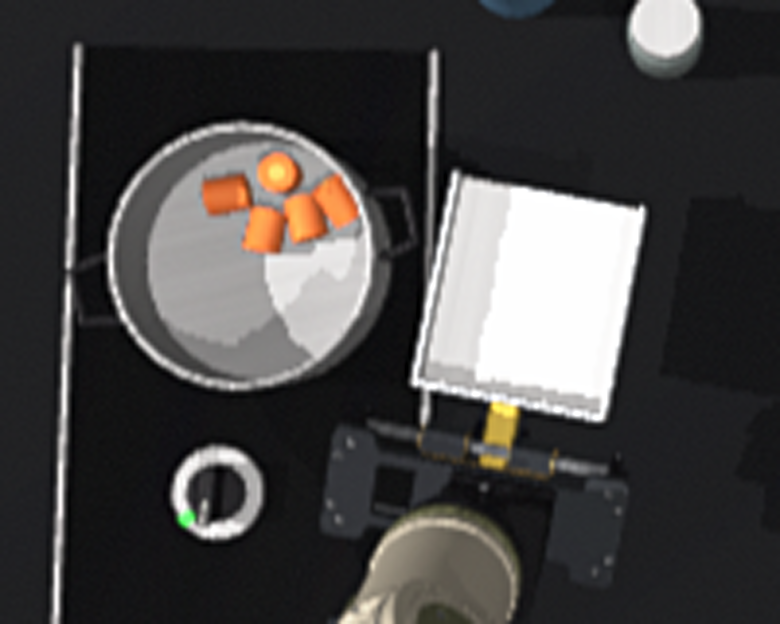

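All five chunks lie in the pot, at (225,195), (278,172), (335,200), (305,217), (264,230), and the pot has not moved (rim centre (240,255) in the crop). Now I'll set the scoop back at its old place.

>>> drive_tool(translation=[[-12.3, -20, 4.5], [-12.3, -20, 4.5], [-12.3, -20, 4.5], [-12.3, -20, 4.5], [-12.3, -20.2, 4.5], [0, 0, 0], [8.5, 0, 23.5], [8.5, 0, 23.5], [8.5, 0, 23.5], [8.5, 0, 23.5], [8.5, 0, 23.5], [0, 0, 0]], delta_rot=[[0, 0, 0], [0, 0, 0], [0, 0, 0], [0, 0, 0], [0, 0, 0], [0, 0, 0], [0, 0, 0], [0, 0, 0], [0, 0, 0], [0, 0, 0], [0, 0, 0], [0, 0, 0]], hand=[1, 1, 1, 1, 1, 1, 1, 1, 1, 1, 1, 1])

```text
time: 34.7
position: [0.4902, -0.0332, 0.0527]
orientation: [0.242, 2.79, -0.051]
ft_force: [-2.2, -0.5, -3.3]
opening: 0.0193
```

>>> drive_tool(translation=[[0, 0, 0], [0, 0, 0]], delta_rot=[[0, 0, 0], [0, 0, 0]], hand=[1, 1])

```text
time: 34.87
position: [0.4942, -0.0332, 0.0581]
orientation: [0.243, 2.782, -0.046]
ft_force: [-0.1, 0.8, -1.2]
opening: 0.0194
```

```bash
python3 - <<'E'
from h import *
s=env.sense();m,S,g=mouth(s);print(s['position'],'tilt',np.degrees(np.arccos(S[2,2])).round(2),s['ft_force']);go([*s['position'][:2],.0275])
E
```

```text
[ 0.49419776 -0.03320354  0.05807976] tilt 0.14 [-0.08466755  0.79258809 -1.21247329]
d [10.5  0.1 28.7] len 30.6 rot [0. 0. 0.]
```

>>> drive_tool(translation=[[2.4, 0, 6.6], [2.4, 0, 6.6], [1.7, 0, 4.7], [1, 0, 2.8], [0.7, 0, 1.9], [0.7, 0, 1.9], [0, 0, 0], [0, 0, 0]], delta_rot=[[0, 0, 0], [0, 0, 0], [0, 0, 0], [0, 0, 0], [0, 0, 0], [0, 0, 0], [0, 0, 0], [0, 0, 0]], hand=[1, 1, 1, 1, 1, 1, 1, 1])

```text
time: 35.53
position: [0.4935, -0.0341, 0.0308]
orientation: [0.245, 2.783, -0.047]
ft_force: [0.1, -0.5, -2.5]
opening: 0.0194
```

```bash
python3 - <<'E'
from h import *
s=env.sense();m,S,g=mouth(s);print(s['position'],'tilt',np.degrees(np.arccos(S[2,2])).round(2),s['ft_force'],s['moment']);go([*s['position'][:2],.0275])
E
```

```text
[ 0.49349484 -0.03413188  0.03078371] tilt 0.16 [ 0.12276035 -0.52629944 -2.49347051] [ 0.13000686  0.74844492 -0.00113577]
d [1.1 0.  3.1] len 3.3 rot [0. 0. 0.]
```

>>> drive_tool(translation=[[0.6, 0, 1.6], [0.6, 0, 1.6], [0, 0, 0], [0, 0, 0], [0, 0, 0], [0, 0, 0], [0, 0, 0], [0, 0, 0], [0, 0, 0], [0, 0, 0], [0, 0, 0]], delta_rot=[[0, 0, 0], [0, 0, 0], [0, 0, 0], [0, 0, 0], [0, 0, 0], [0, 0, 0], [0, 0, 0], [0, 0, 0], [0, 0, 0], [0, 0, 0], [0, 0, 0]], hand=[1, 1, 1, 0.3, 0.3, 0.3, 0.3, 0.3, 0.3, 0.3, 0.3])

```text
time: 36.45
position: [0.4935, -0.0341, 0.0274]
orientation: [0.244, 2.783, -0.047]
ft_force: [0.5, 0.4, -0.2]
opening: 0.0587
```

>>> drive_tool(translation=[[-3.4, 0, -9.4], [-6.8, 0, -18.8], [-10.2, 0, -28.2], [-10.2, 0, -28.2], [-10.2, 0, -28.2], [-10.2, 0, -28.2], [-10.2, 0, -28.2], [-10.2, 0, -28.2], [0, 0, 0], [0, 0, 0], [0, 0, 0]], delta_rot=[[0, 0, 0], [0, 0, 0], [0, 0, 0], [0, 0, 0], [0, 0, 0], [0, 0, 0], [0, 0, 0], [0, 0, 0], [0, 6.7, 0], [0, 6.7, 0], [0, 6.6, 0]], hand=[0.3, 0.3, 0.3, 0.3, 0.3, 0.3, 0.3, 0.3, 0.3, 0.3, 0.3])

```text
time: 37.37
position: [0.4938, -0.0327, 0.2396]
orientation: [0.273, 3.123, 0.003]
ft_force: [0.6, -1.3, -1.3]
opening: 0.0611
```

```bash
python3 - <<'E'
from h import *
s=env.sense();print(s['position'],s['orientation'],s['joint_positions'].round(2),s['ft_force'])
# knob from raw_t4: refine
im=cv2.imread('pics/raw_t4.png');hsv=cv2.cvtColor(im,cv2.COLOR_BGR2HSV)
m=cv2.inRange(hsv[240:290,180:230],(45,100,80),(80,255,255));gr=np.argwhere(m)[:,::-1].mean(0)+[180,240]
g=cv2.cvtColor(im,cv2.COLOR_BGR2GRAY)[240:290,180:230];ring=np.argwhere(g>120)[:,::-1]+[180,240]
(c,r)=cv2.minEnclosingCircle(ring.astype(np.float32));print('ring',c,r,'green',gr)
K=w('top',[c,gr],.008);d=K[1]-K[0];print(K.round(4),np.linalg.norm(d[:2]),'mark angle from -x cw',np.degrees(np.arctan2(d[1],-d[0])))
# target: camera looks at knob: TCP pose
go([.43,.31,.22],Rt(-10))
e=im[140:330,150:280]
ls=np.argwhere(cv2.cvtColor(im,cv2.COLOR_BGR2GRAY)>130)
for x0 in((160,172),(255,265)):
    q=np.array([p[::-1] for p in ls if x0[0]<=p[1]<=x0[1] and 155<p[0]<235],float)
    if len(q)>20:
        P=w('top',q,.006)[:,:2];v=np.linalg.svd(P-P.mean(0),full_matrices=False)[2][0];v*=np.sign(v[0]);print('hob edge yaw',np.degrees(np.arctan2(v[1],v[0])),len(q))
E
```

```text
[ 0.4937505  -0.03272899  0.23955365] [0.27277055 3.12334914 0.00314978] [-0.89 -0.01  0.87  1.81  0.    1.33  1.38] [ 0.57616118 -1.32779445 -1.32443333]
ring (205.28421020507812, 265.8631591796875) 11.932563781738281 green [197.         272.64285714]
[[0.3891 0.3161 0.008 ]
 [0.3678 0.3411 0.008 ]] 0.03288823825617471 mark angle from -x cw 49.59162468188299
d [122.3 326.4  19.6] len 349.2 rot [0.15 0.35 0.02]
hob edge yaw 0.11700167709568543 114
hob edge yaw 1.6605850819639287 309
```

>>> drive_tool(translation=[[13.3, 33, 4], [13.3, 33, 4], [13.3, 33, 4], [13.3, 33, 4], [13.3, 33, 4], [13.3, 33, 4], [13.3, 33, 4], [13.3, 33, 4], [13.3, 33, 4], [13.3, 33, 4], [0, 0, 0], [0, 0, 0]], delta_rot=[[0, 0, 0], [0, 0, 0], [0, 0, 0], [0, 0, 0], [0, 0, 0], [0, 0, 0], [0, 0, 0], [0, 0, 0], [0, 0, 0], [0, 0, 0], [0, 0, 5], [0, 0, 5]], hand=[0.3, 0.3, 0.3, 0.3, 0.3, 0.3, 0.3, 0.3, 0.3, 0.3, 0.3, 0.3])

```text
time: 38.37
position: [0.4188, 0.3165, 0.1944]
orientation: [0.546, 3.088, -0.007]
ft_force: [0.6, -1.2, -0.7]
opening: 0.061
```

>>> drive_tool(translation=[[0, 0, 0], [0, 0, 0], [0, 0, 0]], delta_rot=[[0, 0, 0], [0, 0, 0], [0, 0, 0]], hand=[0.3, 0.3, 0.3])

```text
time: 38.62
position: [0.4202, 0.314, 0.1952]
orientation: [0.543, 3.088, -0.005]
ft_force: [1.5, 0.1, -0.2]
opening: 0.0609
```

```bash
python3 - <<'E'
from h import *
s=env.sense();print(s['position'],s['orientation'],s['joint_positions'].round(2))
M=R.from_rotvec(s['orientation']).as_matrix();print('tool x dir',np.degrees(np.arctan2(-M[1,0],-M[0,0])))
c=px('wrist',[.389,.316,.02],cam('wrist',s))[0];print(c)
x0=int(np.clip(c[0]-90,0,460));y0=int(np.clip(c[1]-65,0,270));print(x0,y0)
snap('wrist','w8.png',(x0,y0,x0+180,y0+130),4.2)
E
```

```text
[0.42023781 0.31403753 0.19524689] [ 0.54344715  3.08763482 -0.00466063] [-1.23  0.13  0.54  1.79 -0.06  1.24  0.55]
tool x dir -19.964144981095046
[306.59520704 158.23567511]
216 93
```

View pics/w8.png

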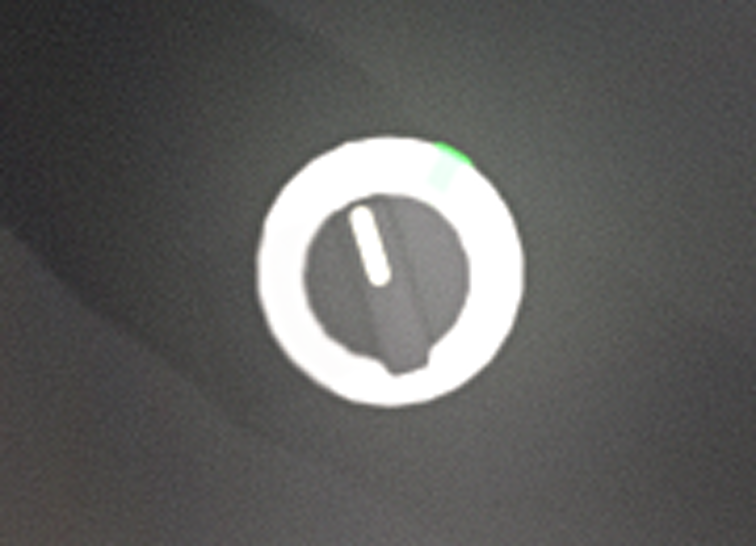

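```bash
python3 - <<'E'
from h import *
s=env.sense();C=cam('wrist',s);f=lambda p,z:w('wrist',np.array(p)/4.2+[216,93],z,C)[:,:2]
print('cam',C[2].round(3))
for z in(.006,.010,.014):
    c,g,a,b=f([[390,271],[453,158],[257,271],[523,271]],z);d=g-c;print('z',z,'centre',c.round(4),'outer dia',np.linalg.norm(a-b).round(4),'mark r',np.linalg.norm(d).round(4),'ang',np.degrees(np.arctan2(d[1],-d[0])).round(1))
c=f([[390,271]],.008)[0]
for z in(.04,.05,.06,.07):
    a,b,e=f([[361,208],[380,285],[407,370]],z);d=a-b;n=d/np.linalg.norm(d);r=a-c
    print(z,'line ang',np.degrees(np.arctan2(n[1],-n[0])).round(1),'perp off',(n[0]*r[1]-n[1]*r[0]).round(4),'tip along',(r@n).round(4),'end',((e-c)@n).round(4))
E
```

```text
cam [0.357 0.338 0.357]
z 0.006 centre [0.3905 0.3179] outer dia 0.0748 mark r 0.0355 ang 49.4
z 0.01 centre [0.3901 0.3181] outer dia 0.074 mark r 0.0351 ang 49.4
z 0.014 centre [0.3897 0.3184] outer dia 0.0731 mark r 0.0347 ang 49.4
0.04 line ang 6.4 perp off 0.0018 tip along 0.0202 end -0.0226
0.05 line ang 6.4 perp off 0.0013 tip along 0.0207 end -0.0208
0.06 line ang 6.4 perp off 0.0007 tip along 0.0211 end -0.0189
0.07 line ang 6.4 perp off 0.0001 tip along 0.0216 end -0.0171
```

Close-up: ring centre at about (390,271), pointer line from (361,213) to (380,278) near off, green mark at about (453,158). That puts the mark 49.4° clockwise from -x (the top view gave 49.6°). I'll grip the bar and turn it.

>>> drive_tool(translation=[[0, 0, 0], [0, 0, 0], [0, 0, 0], [5, 0.3, 25], [5, 0.3, 25], [5, 0.3, 25], [5, 0.3, 25], [5, 0.3, 25], [5, 0.3, 25], [0, 0, 6], [0, 0, 4], [0, 0, 0]], delta_rot=[[0, 0, -6], [0, 0, -6], [0, 0, -6], [0, 0, 0], [0, 0, 0], [0, 0, 0], [0, 0, 0], [0, 0, 0], [0, 0, 0], [0, 0, 0], [0, 0, 0], [0, 0, 0]], hand=[0.5, 0.5, 0.5, 0.5, 0.5, 0.5, 0.5, 0.5, 0.5, 0.5, 0.5, 0.5])

```text
time: 39.67
position: [0.3916, 0.3165, 0.0354]
orientation: [0.057, 3.135, -0.006]
ft_force: [-1.1, -0.1, 0.5]
opening: 0.0436
```

>>> drive_tool(translation=[[0, 0, 0], [0, 0, 0], [0, 0, 0], [0, 0, 0]], delta_rot=[[0, 0, 0], [0, 0, 0], [0, 0, 0], [0, 0, 0]], hand=[0.5, 0.5, 0.5, 0.5])

```text
time: 40.0
position: [0.3915, 0.317, 0.0358]
orientation: [0.057, 3.134, -0.004]
ft_force: [0.3, -0.2, 0.1]
opening: 0.0432
```

```bash
python3 - <<'E'
from h import *
s=env.sense();print(s['position'],s['joint_positions'].round(2),s['ft_force'],s['opening'])
M=R.from_rotvec(s['orientation']).as_matrix();print('phi',np.degrees(np.arctan2(-M[1,0],-M[0,0])))
go([.390,.317,.031])
snap('scene','s6.png',(340,110,440,185),7)
T=cam('scene')
for z in(.02,.03,.04,.05):print(z,((px('scene',[[.413,.317,z],[.390,.317,z]],T)-[340,110])*7).round(0).tolist())
print('tcp',((px('scene',s['position'],T)-[340,110])*7).round(0))
E
```

```text
[0.39153463 0.31702684 0.03581894] [-1.2   0.28  0.48  2.   -0.15  0.9   0.89] [ 0.26985196 -0.20228165  0.0639305 ] 0.043184882384644886
phi -2.0887624944989707
d [ 1.6 -0.1  4.8] len 5.1 rot [0. 0. 0.]
0.02 [[334.0, 302.0], [302.0, 280.0]]
0.03 [[336.0, 282.0], [304.0, 259.0]]
0.04 [[339.0, 261.0], [306.0, 239.0]]
0.05 [[341.0, 240.0], [308.0, 218.0]]
tcp [[307. 249.]]
```

View pics/s6.png

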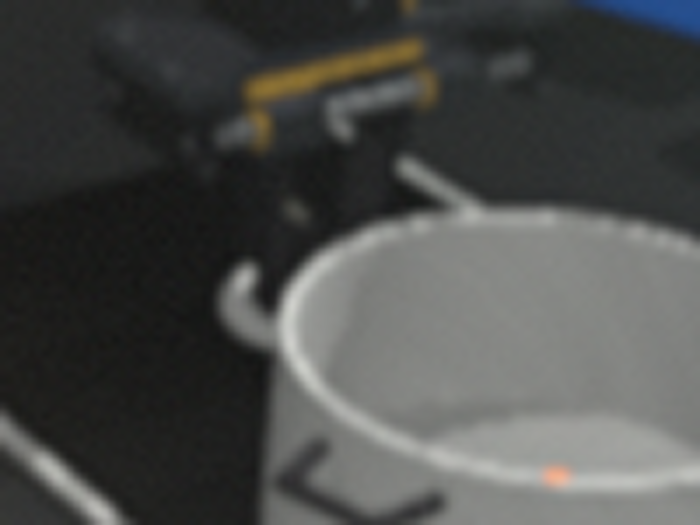

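The white pointer line at (297,212) puts the bar top at about 50 mm, so a TCP at 32 mm overlaps it well and clears the disc.

>>> drive_tool(translation=[[1.2, 0, 2], [0, 0, 2], [0, 0, 0], [0, 0, 0], [0, 0, 0], [0, 0, 0], [0, 0, 0], [0, 0, 0], [0, 0, 0]], delta_rot=[[0, 0, 0], [0, 0, 0], [0, 0, 0], [0, 0, 0], [0, 0, 0], [0, 0, 0], [0, 0, 0], [0, 0, 0], [0, 0, 0]], hand=[0.5, 0.5, 1, 1, 1, 1, 1, 1, 1], newtons=20)

```text
time: 40.8
position: [0.39, 0.3164, 0.0311]
orientation: [0.058, 3.135, -0.007]
ft_force: [-0.7, -1.9, 1.4]
opening: 0.0139
```

```bash
python3 - <<'E'
from h import *
s=env.sense();print(s['position'],s['joint_positions'].round(2),s['ft_force'],s['moment'],s['opening'])
M=R.from_rotvec(s['orientation']).as_matrix();print('phi',np.degrees(np.arctan2(-M[1,0],-M[0,0])))
E
```

```text
[0.38996327 0.31639524 0.03105475] [-1.2   0.28  0.47  2.01 -0.16  0.89  0.89] [-0.74443958 -1.86545115  1.40109673] [-0.22014808  0.14792853 -0.23039456] 0.013904370165188163
phi -2.121536322246644
```

Gripped, with the opening at 13.9 mm against the 14 mm bar. Turning 47° clockwise, +z of the tool.

>>> drive_tool(translation=[[0, 0, 0], [0, 0, 0], [0, 0, 0], [0, 0, 0], [0, 0, 0], [0, 0, 0], [0, 0, 0], [0, 0, 0], [0, 0, 0], [0, 0, 0], [0, 0, 0], [0, 0, 0]], delta_rot=[[0, 0, 4.7], [0, 0, 4.7], [0, 0, 4.7], [0, 0, 4.7], [0, 0, 4.7], [0, 0, 4.7], [0, 0, 4.7], [0, 0, 4.7], [0, 0, 4.7], [0, 0, 4.7], [0, 0, 0], [0, 0, 0]], hand=[1, 1, 1, 1, 1, 1, 1, 1, 1, 1, 1, 1])

```text
time: 41.8
position: [0.3899, 0.3164, 0.0311]
orientation: [1.299, 2.853, -0.003]
ft_force: [0.1, -2.6, 3.1]
opening: 0.0138
```

```bash
python3 - <<'E'
from h import *
s=env.sense();print(s['position'],s['joint_positions'].round(2),s['ft_force'],s['moment'],s['opening'])
M=R.from_rotvec(s['orientation']).as_matrix();print('phi',np.degrees(np.arctan2(-M[1,0],-M[0,0])))
E
```

```text
[0.38992533 0.31644032 0.03106288] [-1.32  0.3   0.62  2.01 -0.21  0.89  0.13] [ 0.08463846 -2.55605813  3.08887399] [-0.63516969  0.12278703 -0.05105935] 0.013795229988087456
phi -48.94836069049355
```

>>> drive_tool(translation=[[0, 0, 0], [0, 0, 0], [0, 0, 0], [0, 0, 0], [0, 0, 0], [0, 0, -15], [0, 0, -30], [0, 0, -40], [0, 0, -40], [0, 0, -35], [0, 0, 0], [0, 0, 0]], delta_rot=[[0, 0, 0], [0, 0, 0], [0, 0, 0], [0, 0, 0], [0, 0, 0], [0, 0, 0], [0, 0, 0], [0, 0, 0], [0, 0, 0], [0, 0, 0], [0, 0, 0], [0, 0, 0]], hand=[0.5, 0.5, 0.5, 0.5, 0.5, 0.5, 0.5, 0.5, 0.5, 0.5, 0.5, 0.5])

```text
time: 42.8
position: [0.3897, 0.3183, 0.1929]
orientation: [1.301, 2.852, 0.004]
ft_force: [-0.9, 0.5, -0.2]
opening: 0.0434
```

>>> drive_tool(translation=[[-20, -10, 0], [-10, -10, 0], [0, 0, 0], [0, 0, 0]], delta_rot=[[0, 0, 0], [0, 0, 0], [0, 0, 0], [0, 0, 0]], hand=[0.3, 0.3, 0.3, 0.3])

```text
time: 43.13
position: [0.3931, 0.2809, 0.1902]
orientation: [1.304, 2.852, -0.004]
ft_force: [-0.4, 0.2, 1.1]
opening: 0.0584
```

```bash
python3 - <<'E'
from h import *
s=env.sense();c=px('wrist',[.390,.317,.02],cam('wrist',s))[0];print(s['position'],c)
x0=int(np.clip(c[0]-60,0,520));y0=int(np.clip(c[1]-45,0,310));print(x0,y0)
a=env.snapshot('wrist')[y0:y0+90,x0:x0+120];b=env.snapshot('top')[140:300,150:350]
a=cv2.resize(a,(400,300),interpolation=cv2.INTER_CUBIC);b=cv2.resize(b,(400,320),interpolation=cv2.INTER_CUBIC)
cv2.imwrite('pics/f1.png',np.hstack([cv2.copyMakeBorder(a,0,20,0,0,0),b]))
E
```

```text
[0.39305825 0.28089697 0.19017601] [333.17262557 159.80687943]
273 114
```

View pics/f1.png

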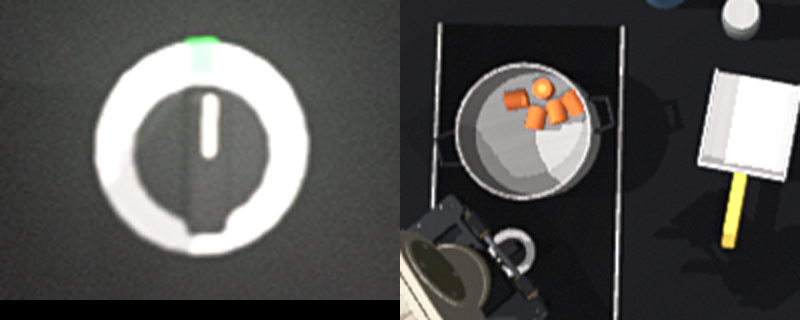

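The pointer line is vertical at column 210 and lines up with the green mark at column 203 (the few px offset is parallax). All five chunks are in the pot, and the scoop is empty on the bare counter at its old place. Handing in.

```bash
python3 -c "
from cell import env
print(env.sense()['time']);print(env.finish_job())"
```

```text
43.2333
the job is handed in; nothing more can be done
None
```

I handed the job in at 43 s of the 210 s allowed; the hand-in gives no verdict. I put all five carrot chunks on the scoop, carried them level to the pot and tipped them in. Then I set the scoop back at its old place and turned the knob about 47° clockwise.

**Last checks**
- **Chunks and pot:** the top view shows all five chunks in the pot, and the pot in its starting place.
- **Scoop:** it is empty on the bare counter, clear of hob and board. I lowered it level to about its original height.
- **Knob:** the pointer lines up with the green mark; my final tool angle was 48.9° against the mark's 49.4–49.6°.
- **Gripper:** it is open, about 19 cm above the counter, and touching nothing.

**What went wrong or was not checked**
- The first grasp missed because I lifted before the fingers had closed; I repeated it without moving the chunk noticeably.
- The last chunk touched down on the scoop with about 20 N; the scoop did not shift noticeably.
- I did not measure the spray bottle, salt jar and mug again at the end. The arm never went near them, and they stood normally in the views up to the tipping.

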